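# Close, pin and hold shut a hinged test-bar mould

## Robot

A 7-joint arm with a two-finger parallel gripper is mounted at the origin on the work surface. World frame = base frame: x ahead of the robot, y to its left, z up, the work surface at z = 0. Lengths are in m, angles in rad, forces in N, time in s.
With the tool pointing down it reaches from about 0.425 to 0.875 m from the base axis. Payload 4.7 kg.
Tool frame: the origin (TCP) lies at the very end of the fingers, on their centre line; the grasp point (between the pads) lies 19 mm behind it; x points along the fingers, z is the direction in which the jaws open and shut, and the axes are right-handed (so a half turn about x gives the same grasp; the last joint's range is limited). The gripper opens to 87 mm and grips with 3 to 60 N. Pads are 19 mm wide; open, the fingers measure 117 mm over their backs; the gripper's body (75 mm by 190 mm) begins 51 mm behind the grasp point.
Start: joints at [-1.276, 0.321, -0.07, 1.45, 0.023, 1.371, -0.057], TCP at [0.18, 0.625, 0.223] pointing down, gripper open.
Joint ranges: [-2.86, 2.86], [-0.3, 2.09], [-1.38, 1.24], [0.06, 2.45], [-1.56, 4.7], [0.09, 2.05], [-2.69, 2.69]. Speed limits (rad/s): [2.57, 2.57, 3.14, 3.14, 3.14, 3.14, 3.14].

## Interface

Orientations are given as a rotation vector (axis times angle).
In Python, from bench import * gives the robot as it stands.
- The arm moves only by the shell command python3 -m handwheel 'ROWS' [OPENING] [FORCE]. ROWS is JSON, a list of rows, each an object with "xyz": the shift along the world's x, y, z in cm, a list of three; "angular": the turn, a rotation vector about the world's x, y, z in degrees, a list of three. A call has 1 to 5 rows; each row shifts and turns the pose as measured when the row begins; what a row does not reach is not made up. A row lasts 1/12 s, in which the tool goes at most 41.7 mm and 7.16 degrees, less where a joint would pass 70% of its speed; a pose out of reach is approached as far as the arm can. A call with a gripper value outside its range is refused whole. OPENING is the finger opening in cm, from 0 to 8.7, set as the call begins (- or left out, the last holds). The fingers move at their own pace and stop on an object; FORCE is the grip in N (left out, the last holds). Time passes only in rows, so rows that do not move let the fingers close. It gives the time, the measured TCP pose, the force and the opening at its end, in the units of the state.
- get_state(): the state, without advancing time (a new reading comes with each control period).
- get_image(name): name is "side" or "top"; returns a dict with "pixels" (420x560x3 uint8, blue, green, red), "K" (3x3 intrinsics, pixels), "cam_to_world" (4x4, takes a point from camera to world coordinates). Camera axes: x right, y down, z forward; pixel columns grow to the right and rows downward; lengths in m; the calibration is good to about 2 mm. A picture is of the moment at which its call begins. There is no depth.
- close_job(): hands the job in, once; it reports no verdict.
The state is a dict: "time": time; "joint_positions": joint angles; "qd": joint speeds; "joint_torque": joint torques, N m; "position": TCP position; "tool_rot": TCP orientation; "ft_force": force on the tool from outside, world axes, zero at the start; "torque": the same for the moment, N m; "grip_width": opening from 0.0 (shut) to 1.0 (fully open).
Only numpy, scipy, OpenCV 4.12 (cv2) and the standard library are available. Lean on these libraries where they do the work, as an engineer would, in place of code of your own. Each camera call takes 0.05 s, during which the arm holds its last target.

## Task

Get the hinged aluminium mould ready for casting: take the two lumps of old cured resin off its lower half and put them in the white waste tub, swing the upper half closed, take the locating pin with the plain round grip from the wooden rack and push it down through the two lugs at the front of the mould until its collar sits on the upper lug. Sprung lifters push the halves apart again, so finish while holding: keep bearing down, with the pin home and the two halves pressed fully shut, and do not let go. Leave everything else where it stands.

Things in the scene. Friction and masses are not known exactly. Their poses are not given: they have to be found in the camera images.
- mould: Lower half, fixed: aluminium block 110 (x) x 140 (y) mm on a 150 x 166 mm steel plate. Origin: under its centre, on the bench; z up; front = -x (lug with the hole, 36 mm wide, to x = -91 mm), hinge at +x. Its upper (parting) face is 44 mm above the bench, with three grooves 10 wide, 80 long, 4 deep along y at x = -24, 0, 24 mm; two sprung studs 10 mm wide stand 6 mm proud at x -44, y -60 and 60 mm
- upper (a joint): Angle (rad) of the upper half (0.6 kg): 0 shut, 1.57 upright, 2.0 at the stop, leaning back from the front; starts at 1.65 to 1.95. It turns about the mould's y through hinge_line. The hinge is stiff (0.42 N m of friction): the half stays where it is left, but below 0.06 the two sprung studs push it back to 0.06 when let go. Shutting it takes 12 to 13 N down at the lugs, more nearer the hinge
- hinge_line (a point): Middle of the hinge axis: 62 mm behind (+x of) the mould's centre, 44 mm above the bench. Axes as the mould's
- upper_edge (a point): On the upper half, a plate 110 x 140 x 18 mm whose inner face passes through the hinge axis: middle (y = 0) of the front edge of its smooth outer (when shut: upper) face, 117 mm from the axis. Beyond it only the lug reaches, 36 mm wide, 12 thick, flush with the inner face, to 153 mm from the axis. Axes: when shut as the mould's; they turn with the half
- upper_hole (a point): Upper mouth of the hole in the upper half's lug (12 mm thick, 36 x 36 mm): through hole 12 mm in diameter with 1.5 mm chamfers, 135 mm from the hinge axis. When shut it lies 12 mm above lower_hole. z along the hole; when shut, up
- lower_hole (a point): Upper mouth of the hole in the lower half's lug, at the height of the parting face (44 mm above the bench), 73 mm in front (-x) of the mould's centre: vertical through hole 12 mm in diameter with 1.5 mm chamfers, lug 18 mm thick, free space below. Axes as the mould's
- pin_grip (a point): Locating pin, upright in one of the rack's two holes (either one): middle of its grip, 70 mm above the tip. Grip: plain round, 18 mm in diameter, 49 mm tall (41 to 90 mm above the tip), dark ribbed steel. z along the pin, up. 0.1 kg
- pin_collar (a point): The pin's collar, centre of its underside: 36 mm above the tip. Collar 24 mm in diameter, 5 mm thick. It rests on the rack, or, when home, on the upper lug
- pin_tip (a point): The pin's lower tip: shank 10 mm in diameter, the last 7 mm tapered to 5 mm; shank 36 mm long from tip to collar
- rack: Wooden pin rack, fixed: 60 (x) x 130 (y) x 46 mm high, with two upright holes at y = -34 and +34 mm. Origin: centre of its underside; z up. It may stand left or right of the mould
- knockout: Knock-out pin in the other hole of the rack, to be left alone: slim, with a 50 mm T-bar across its top. Origin at its tip, z up; top 76 mm above the tip
- lump0_mid (a point): Lump of cured brown resin lying on the lower half: 34 (x) x 24 (y) x 24 mm high, with a sprue stub that reaches 25 mm from the centre along its +x. This point is its centre, 12 mm above the face it lies on; z up. Its y is within about 30 degrees of the mould's y. 22 g
- lump1_mid (a point): The other lump, alike, with its stub along its -x. Centre, 12 mm above the face it lies on
- tub: White plastic waste tub, open on top, fixed: 150 x 150 mm, 85 mm high, wall 4 mm, with a lip to 166 mm across. Origin: centre of its underside; z up. On the other side of the mould from the rack
- beaker: Glass beaker, 68 mm wide, 95 mm high; leave it. Origin: centre of its underside (as for all the following)
- amber_bottle: Amber bottle, 62 mm wide, 125 mm high; leave it
- hardener: White jar, 52 mm wide, 105 mm high; leave it
- spatula: Narrow steel spatula, 200 mm long, 5 mm high, lying beside the mould; leave it
- seal_ring: Black rubber ring, 60 mm wide, 7 mm high; leave it
- mix_cup: White plastic cup, 64 mm wide, 60 mm high; leave it
- dish: White dish, 90 mm wide, 16 mm high; leave it
Not all that is in view belongs to the job. What is shaped like the part that bears lump0_mid but green or red is not meant.

How it is judged:
On the way, in this order (a step that is already met when the one before it is completed fails the run):
1. both resin lumps lie in the waste tub (x of lump0_mid in the frame of tub between -0.071 and 0.071 m and y of lump0_mid in the frame of tub between -0.071 and 0.071 m and z of lump0_mid in the frame of tub between 0 and 0.075 m and x of lump1_mid in the frame of tub between -0.071 and 0.071 m and y of lump1_mid in the frame of tub between -0.071 and 0.071 m and z of lump1_mid in the frame of tub between 0 and 0.075 m), for 0.2 s.
2. the upper half is swung closed onto its lifters (value of joint upper below 0.12 rad), for 0.2 s.
3. the locating pin goes through both lugs (horizontal distance between pin_tip and lower_hole below 0.005 m and z of pin_tip in the frame of lower_hole below -0.012 m and angle between pin_tip's own z axis and vertical below 0.12 rad and value of joint upper below 0.12 rad), for 0.2 s.
At the end, for the whole second after the job is handed in: Both lumps lie inside the tub; the locating pin is through both lugs, its collar within 4 mm of its seat on the upper lug; the upper half is shut to within 0.02 rad (2.7 mm at the lugs) and the robot is still pressing on the pin or the upper half (more than 4 N), all through the last second (all of step 1 and horizontal distance between pin_tip and lower_hole below 0.005 m and z of pin_tip in the frame of lower_hole below -0.012 m and angle between pin_tip's own z axis and vertical below 0.12 rad and distance between pin_collar and upper_hole below 0.004 m and value of joint upper below 0.02 rad and (contact force between any of the fingers, the arm and pin above 4 N or contact force between any of the fingers, the arm and upper above 4 N)); the arm keeps its last pose, push and grip.
It fails at once if a bystander (beaker, bottle, jar, spatula, ring, cup, dish or knock-out pin) is moved by more than 30 mm (distance of any of beaker, amber_bottle, hardener, spatula, seal_ring, mix_cup, dish, knockout from where it was at the start of the episode above 0.03 m).
It also fails if it takes over 72 s, if anything falls off the work surface, if the arm or the gripper's body presses on something with over 40 N, if the wrist force passes 120 N, or if a joint passes its speed limit or range.

## Working session

There is one attempt and no reset: what is moved stays moved. The work goes in short steps, Python scripts to look and compute and a shell command to move; the robot and the scene stay as the last step left them, time stands still between calls to the robot, and variables do not carry over. Pictures are saved under pics/ and viewed, and the job is handed in when it is done.

```bash
mkdir -p pics; ls; python3 - <<'E'
from bench import *
import cv2,json
s=get_state();print(s)
for n in("side","top"):
    im=get_image(n);cv2.imwrite(f"pics/{n}0.png",im["pixels"]);print(n,im["K"],im["cam_to_world"])
E
```

```text
pics
{'time': 0.0, 'joint_positions': array([-1.27591197,  0.32180812, -0.07009694,  1.45167368,  0.0226108 ,
        1.37082081, -0.05688661]), 'qd': array([-7.53737625e-04,  1.10623114e-03, -7.53201991e-05, -3.04860617e-04,
       -1.07617720e-03,  1.80091774e-03, -4.63119365e-04]), 'joint_torque': array([-6.06041613e-04, -4.91300261e+01, -4.04407466e-01, -3.12524629e+01,
       -6.38546515e-02,  4.41243604e-02,  2.04380799e-04]), 'position': array([0.18001028, 0.62399144, 0.22147196]), 'tool_rot': array([-1.00120052,  1.33052971,  0.99913865]), 'ft_force': array([-0.53907714, -0.44042162, -0.17394477]), 'torque': array([-0.01466646, -0.02524179,  0.00315175]), 'grip_width': 0.999617658404147}
side [[485.5356687    0.         278.26830256]
 [  0.         485.5356687  209.29290668]
 [  0.           0.           1.        ]] [[ 0.87675705 -0.34494963  0.33512211  0.23746377]
 [-0.4805697  -0.65547814  0.58258147 -0.60900206]
 [ 0.01870395 -0.67183195 -0.74046742  0.858438  ]
 [ 0.          0.          0.          1.        ]]
top [[426.25429473   0.         269.30480271]
 [  0.         426.25429473 209.85374573]
 [  0.           0.           1.        ]] [[-0.00841516 -0.98591248  0.16705018  0.41868271]
 [-0.99992954  0.00689781 -0.00966134  0.01772947]
 [ 0.00837296 -0.16711971 -0.98590106  0.98584231]
 [ 0.          0.          0.          1.        ]]
```

View pics/side0.png

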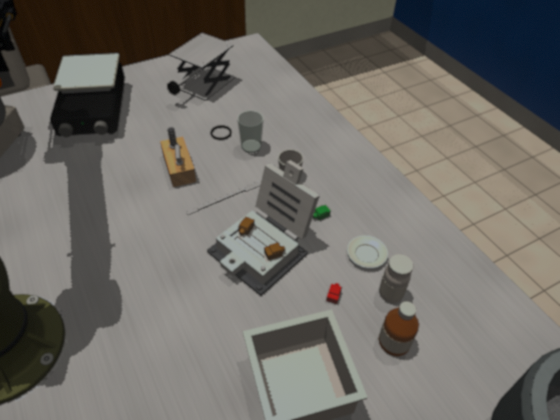

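View pics/top0.png

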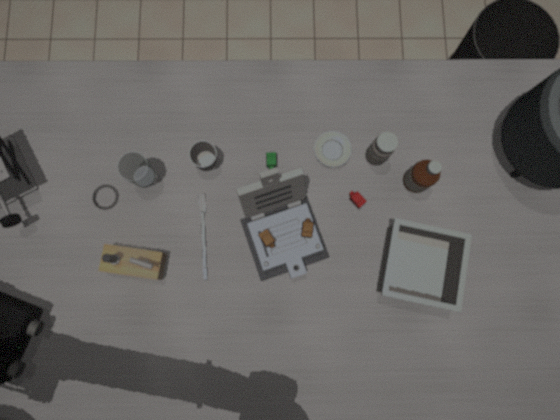

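The side view shows the mould open at about (265,240), the rack at (178,160) and the tub at (303,370). In the top view the mould is at (285,240), the rack at (132,262) and the tub at (425,265). The arm is outside the top view. I'll enlarge these.

```bash
python3 - <<'E'
import cv2
t=cv2.imread("pics/top0.png");s=cv2.imread("pics/side0.png")
cv2.imwrite("pics/t_m.png",cv2.resize(t[160:290,225:345],None,fx=5,fy=4.6,interpolation=cv2.INTER_CUBIC) if 0 else cv2.resize(t[160:280,225:345],None,fx=5,fy=5,interpolation=cv2.INTER_CUBIC))
cv2.imwrite("pics/s_m.png",cv2.resize(s[160:300,200:340],None,fx=4,fy=4,interpolation=cv2.INTER_CUBIC))
cv2.imwrite("pics/t_r.png",cv2.resize(t[230:290,90:180],None,fx=8,fy=8,interpolation=cv2.INTER_CUBIC))
cv2.imwrite("pics/s_r.png",cv2.resize(s[120:200,150:210],None,fx=7,fy=7,interpolation=cv2.INTER_CUBIC))
E
```

```text
(no output)
```

View pics/t_m.png

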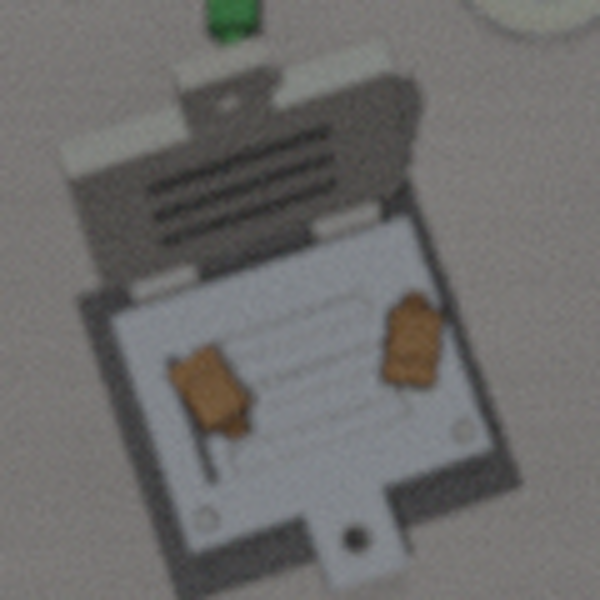

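View pics/s_m.png

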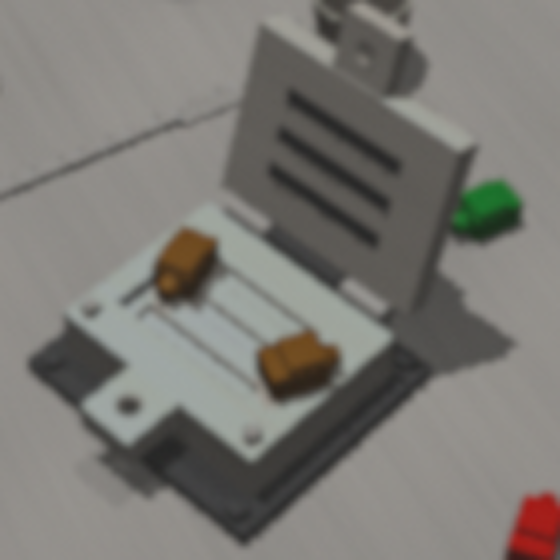

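View pics/t_r.png

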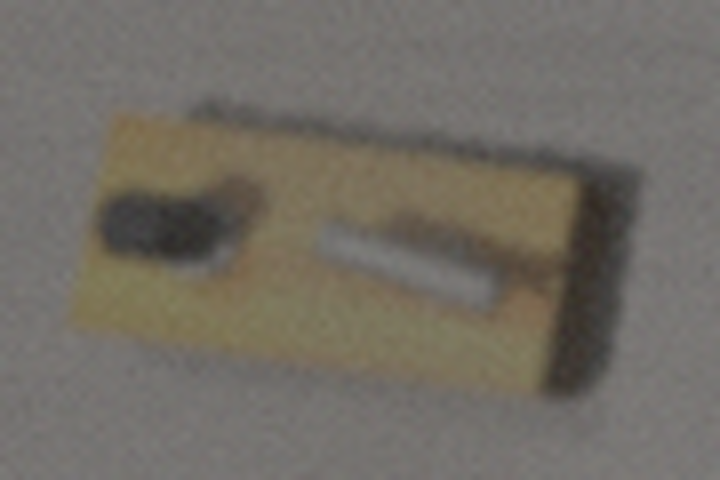

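View pics/s_r.png

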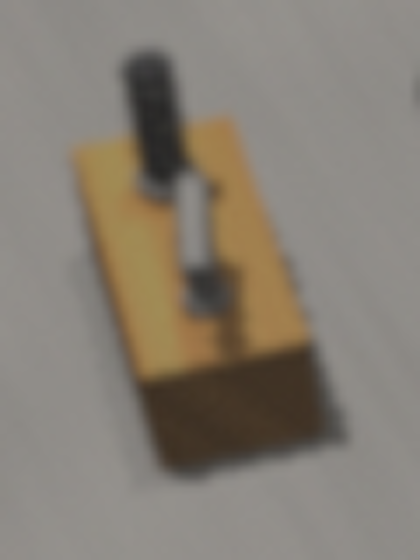

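```bash
cat > h.py <<'E'
import numpy as np, cv2
from scipy.optimize import least_squares
from scipy.spatial.transform import Rotation as R
C={"side":(np.array([[485.5356687,0,278.26830256],[0,485.5356687,209.29290668],[0,0,1]]),np.array([[0.87675705,-0.34494963,0.33512211,0.23746377],[-0.4805697,-0.65547814,0.58258147,-0.60900206],[0.01870395,-0.67183195,-0.74046742,0.858438],[0,0,0,1]])),
"top":(np.array([[426.25429473,0,269.30480271],[0,426.25429473,209.85374573],[0,0,1]]),np.array([[-0.00841516,-0.98591248,0.16705018,0.41868271],[-0.99992954,0.00689781,-0.00966134,0.01772947],[0.00837296,-0.16711971,-0.98590106,0.98584231],[0,0,0,1]]))}
def proj(cam,P):
    K,T=C[cam];p=(np.atleast_2d(P)-T[:3,3])@T[:3,:3]@K.T
    return p[:,:2]/p[:,2:]
def ray(cam,uv,z):
    K,T=C[cam];d=T[:3,:3]@np.linalg.solve(K,[uv[0],uv[1],1.]);o=T[:3,3]
    return o+d*(z-o[2])/d[2]
def tri(uvt,uvs):
    f=lambda P:np.r_[proj("top",P)[0]-uvt,proj("side",P)[0]-uvs]
    r=least_squares(f,[.5,0,.05]);return r.x,r.fun
def uncrop(pts,f,off): return (np.array(pts,float)+.5)/f-.5+np.array(off)
def rz(a):return R.from_euler('z',a).as_matrix()
E
python3 - <<'E'
from h import *
tc=lambda p:uncrop(p,5,(225,160)); sc=lambda p:uncrop(p,4,(200,160))
obj=np.array([[55,70,44],[55,-70,44],[-55,-70,44],[-55,70,44],[-73,0,44]])/1e3
tp=tc([(112,315),(402,215),(494,440),(190,552),(357,538)])
sp=sc([(207,205),(392,337),(250,462),(68,312),(129,405)])
def pose(q,P): return P@rz(q[2]).T+[q[0],q[1],0]
for use in("top","side","both"):
    f=lambda q:np.r_[(proj("top",pose(q,obj))-tp).ravel()*(use!="side"),(proj("side",pose(q,obj))-sp).ravel()*(use!="top")]
    r=least_squares(f,[.55,0,.3]);print(use,r.x,np.degrees(r.x[2]));print(np.round(r.fun.reshape(-1,2),1).tolist())
q=r.x
inv=lambda P:(P-[q[0],q[1],0])@rz(q[2])
print("hole",pose(q,obj[4:]),"hinge",pose(q,np.array([[.062,0,.044]])))
# pin: grip top centre 90-36+46=100 mm high ; rack corners z=.046
tr=lambda p:uncrop(p,8,(90,230)); sr=lambda p:uncrop(p,7,(150,120))
ro=np.array([[30,65,46],[30,-65,46],[-30,-65,46],[-30,65,46]])/1e3
rt=tr([(112,115),(580,180),(543,395),(70,325)]); rs=sr([(230,118),(310,342),(143,380),(73,148)])
f=lambda q:np.r_[(proj("top",pose(q,ro))-rt).ravel(),(proj("side",pose(q,ro))-rs).ravel()]
r2=least_squares(f,[.5,.4,0]);print("rack",r2.x,np.degrees(r2.x[2]),np.round(r2.fun.reshape(-1,2),1).tolist())
print("holes",pose(r2.x,np.array([[0,.034,.046],[0,-.034,.046]])))
# pin top
print("pintop", ray("top",tr([(125,222)])[0],.1),ray("side",sr([(147,62)])[0],.1),tri(tr([(125,222)])[0],sr([(147,62)])[0]))
# lumps
for n,a,b in (("L(1)",(212,388),(182,262)),("R(0)",(411,345),(297,364))):
    print(n,ray("top",tc([a])[0],.060),ray("side",sc([b])[0],.058))
# upper angle fit from corners: inner face front corners, lug corners
u=lambda th,P:np.array([[.062,0,.044]])+np.c_[-np.cos(th)*P[:,0]+np.sin(th)*P[:,2],P[:,1],np.sin(th)*P[:,0]+np.cos(th)*P[:,2]]
up=np.array([[117,70,0],[117,-70,0],[135,0,0]])/1e3
ut=tc([(72,180),(415,100),(228,101)]);us=sc([(263,22),(470,150),(365,52)])
f=lambda t:np.r_[(proj("top",pose(q,u(t[0],up)))-ut).ravel(),(proj("side",pose(q,u(t[0],up)))-us).ravel()]
r3=least_squares(f,[1.8]);print("upper",r3.x,np.round(r3.fun.reshape(-1,2),1).tolist())
print("upper edge outer",pose(q,u(r3.x[0],np.array([[.117,0,.018],[.117,0,0],[.153,0,0]]))))
# tub
lip=lambda q:pose(q,np.array([[83,83,85],[83,-83,85],[-83,-83,85],[-83,83,85]])/1e3)
tt=np.array([(394,220),(471,232),(459,311),(379,294)])
f=lambda q:(proj("top",lip(q))-tt).ravel()
r4=least_squares(f,[.5,-.3,0]);print("tub",r4.x,r4.fun.round(1))
E
```

```text
top [ 0.52019763 -0.02488478  0.33575832] 19.2375346607739
[[-0.4, 0.3], [0.4, -0.4], [-0.6, 0.7], [0.6, -0.2], [-0.0, -0.4], [-0.0, -0.0], [-0.0, -0.0], [-0.0, -0.0], [-0.0, 0.0], [-0.0, -0.0]]
side [ 0.52150882 -0.02668195  0.32129245] 18.40870133203549
[[0.0, -0.0], [0.0, -0.0], [0.0, 0.0], [0.0, -0.0], [0.0, -0.0], [0.4, -0.6], [0.7, 0.2], [0.2, 0.0], [-1.2, 0.1], [-0.0, 0.1]]
both [ 0.52091815 -0.02571498  0.32916762] 18.859915115102304
[[0.1, -0.2], [1.0, -0.6], [-0.3, 0.6], [0.7, -0.6], [0.2, -0.7], [-0.4, -0.8], [0.2, -0.3], [0.1, -0.2], [-1.7, 0.1], [-0.3, 0.0]]
hole [[ 0.45183739 -0.04931263  0.044     ]] hinge [[ 0.57958948 -0.00567314  0.044     ]]
rack [ 0.46740637  0.31285007 -0.15014065] -8.602425410134911 [[0.5, -1.1], [0.3, -0.8], [-0.1, -0.3], [0.1, -0.1], [-0.5, -0.3], [-0.2, -0.0], [-0.8, 0.1], [-1.1, 0.2]]
holes [[0.472492   0.34646757 0.046     ]
 [0.46232075 0.27923257 0.046     ]]
pintop [0.47188223 0.34833995 0.1       ] [0.47492151 0.3479619  0.1       ] (array([0.47307217, 0.3479188 , 0.10040619]), array([ 0.16413848, -0.59267   , -0.73083547,  0.09558637]))
L(1) [0.51514794 0.01418828 0.06      ] [0.51420816 0.01362538 0.058     ]
R(0) [ 0.53337399 -0.0730495   0.06      ] [ 0.53626267 -0.07613314  0.058     ]
upper [1.85014374] [[-0.8, 0.4], [-3.1, -6.2], [0.6, 0.5], [-2.6, -0.4], [-3.7, 0.4], [-1.7, 0.7]]
upper edge outer [[0.62649102 0.0103482  0.15150145]
 [0.61011771 0.00475515 0.15646456]
 [0.61951101 0.00796386 0.19106904]]
tub [ 0.45422118 -0.31943568 -0.21828263] [-0.8 -2.7 -1.1  1.5  0.5  0.6  1.4  0.6]
```

```bash
cat >> h.py <<'E'
def show(tgt=None,jaw=None):
    from bench import get_state
    s=get_state();M=R.from_rotvec(s["tool_rot"]).as_matrix()
    z=M[:,2];a=np.degrees(np.arctan2(z[1],z[0]))
    print("t",round(s["time"],2),"p",s["position"].round(4),"xt",M[:,0].round(3),"jaw",round(a,1),"F",s["ft_force"].round(1),"g",round(s["grip_width"]*8.7,2),"q",s["joint_positions"].round(2))
    if tgt is not None: print("shift cm",((np.array(tgt)-s["position"])*100).round(2))
    if jaw is not None:
        # level tool-down with jaw yaw (mod 180)
        best=None
        for j in(jaw,jaw+180):
            c=np.radians(j);zt=np.array([np.cos(c),np.sin(c),0]);xt=np.array([0,0,-1.]);T=np.c_[xt,np.cross(zt,xt),zt]
            v=np.degrees(R.from_matrix(T@M.T).as_rotvec());print("turn for",j,v.round(1))
E
python3 -c "
from h import *
show([.534,-.074,.2],84)"
```

```text
t 0.1 p [0.18   0.6241 0.2216] xt [-0.    -0.002 -1.   ] jaw 73.9 F [ 0.4  0.1 -0.2] g 8.69 q [-1.28  0.32 -0.07  1.45  0.02  1.37 -0.06]
shift cm [ 35.4  -69.81  -2.16]
turn for 84 [ 0.1 -0.  10.1]
turn for 264 [-0.000e+00 -1.000e-01 -1.699e+02]
```

```bash
python3 -m handwheel '[{"xyz":[2.5,-3,0],"angular":[0,0,2]},{"xyz":[2.5,-3,0],"angular":[0,0,2]},{"xyz":[2.5,-3,0],"angular":[0,0,2]},{"xyz":[2.5,-3,0],"angular":[0,0,2]},{"xyz":[2.5,-3,0],"angular":[0,0,2]}]' 5.5 20
```

```text
time: 0.52
position: [0.2958, 0.4745, 0.2166]
tool_rot: [-1.151, 1.255, 1.156]
ft_force: [0.7, -0.2, 0.2]
grip_width: 0.708
```

```bash
python3 -m handwheel '[{"xyz":[2.5,-3.2,0],"angular":[0,0,0]},{"xyz":[2.5,-3.2,0],"angular":[0,0,0]},{"xyz":[2.5,-3.2,0],"angular":[0,0,0]},{"xyz":[2.5,-3.2,0],"angular":[0,0,0]},{"xyz":[2.5,-3.2,0],"angular":[0,0,0]}]'; python3 -c "
from h import *
show([.534,-.074,.15],84)"
```

```text
time: 0.93
position: [0.4218, 0.308, 0.2147]
tool_rot: [-1.154, 1.256, 1.159]
ft_force: [0.7, 1.0, -1.5]
grip_width: 0.634
t 0.93 p [0.4218 0.308  0.2147] xt [-0.011 -0.006 -1.   ] jaw 85.7 F [ 0.7  1.  -1.5] g 5.51 q [-0.84  0.06  0.17  1.77 -0.01  1.32  0.83]
shift cm [ 11.22 -38.2   -6.47]
turn for 84 [ 0.3 -0.6 -1.7]
turn for 264 [  1.    0.5 178.3]
```

```bash
python3 -m handwheel '[{"xyz":[1.3,-3.9,0],"angular":[0,0,0]},{"xyz":[1.3,-3.9,0],"angular":[0,0,0]},{"xyz":[1.2,-3.9,0],"angular":[0,0,0]},{"xyz":[1.2,-3.9,0],"angular":[0,0,0]},{"xyz":[1.2,-3.9,0],"angular":[0,0,0]}]' && python3 -m handwheel '[{"xyz":[1.2,-3.9,0],"angular":[0,0,0]},{"xyz":[1.2,-3.9,0],"angular":[0,0,0]},{"xyz":[1.2,-3.9,-0.6],"angular":[0,0,0]},{"xyz":[0.8,-3.5,-1.8],"angular":[0,0,0]},{"xyz":[0.6,-2,-2],"angular":[0,0,0]}]'; python3 -c "
from h import *
show([.534,-.074,.15],84)"
```

```text
time: 1.35
position: [0.4845, 0.1095, 0.2131]
tool_rot: [-1.153, 1.257, 1.158]
ft_force: [0.2, -0.2, 0.3]
grip_width: 0.634
time: 1.77
position: [0.5365, -0.073, 0.1722]
tool_rot: [-1.154, 1.252, 1.147]
ft_force: [0.6, -0.2, 0.4]
grip_width: 0.627
t 1.77 p [ 0.5365 -0.073   0.1722] xt [-0.002 -0.007 -1.   ] jaw 85.4 F [ 0.6 -0.2  0.4] g 5.45 q [-0.42  0.13  0.55  1.81 -0.06  1.23  1.63]
shift cm [-0.25 -0.1  -2.22]
turn for 84 [ 0.4 -0.1 -1.4]
turn for 264 [  0.2   0.6 178.6]
```

```bash
python3 -m handwheel '[{"xyz":[-0.1,-0.1,-3],"angular":[0,0,-1.4]},{"xyz":[-0.1,0,-3],"angular":[0,0,0]},{"xyz":[0,0,-2.2],"angular":[0,0,0]},{"xyz":[0,0,0],"angular":[0,0,0]}]'; python3 - <<'E'
from h import *
show([.534,-.074,.05],84)
from bench import *
t=get_image("top")["pixels"];s=get_image("side")["pixels"]
a=cv2.resize(t[160:300,225:345],None,fx=4,fy=4,interpolation=cv2.INTER_CUBIC);b=cv2.resize(s[160:300,200:280+20],None,fx=4,fy=4,interpolation=cv2.INTER_CUBIC)
b=cv2.resize(s[180:280,220:310],None,fx=5.6,fy=5.6,interpolation=cv2.INTER_CUBIC)
cv2.imwrite("pics/a1.png",a[:560]);cv2.imwrite("pics/b1.png",b)
E
```

```text
time: 2.1
position: [0.5319, -0.0848, 0.0841]
tool_rot: [-1.125, 1.276, 1.117]
ft_force: [-1.0, 1.0, 0.5]
grip_width: 0.634
t 2.1 p [ 0.5319 -0.0848  0.0841] xt [-0.005 -0.011 -1.   ] jaw 83.0 F [-1.   1.   0.5] g 5.52 q [-0.39  0.22  0.55  1.91 -0.12  1.05  1.66]
shift cm [ 0.21  1.08 -3.41]
turn for 84 [ 0.6 -0.3  1. ]
turn for 264 [  -0.4   -1.  -179. ]
```

View pics/a1.png

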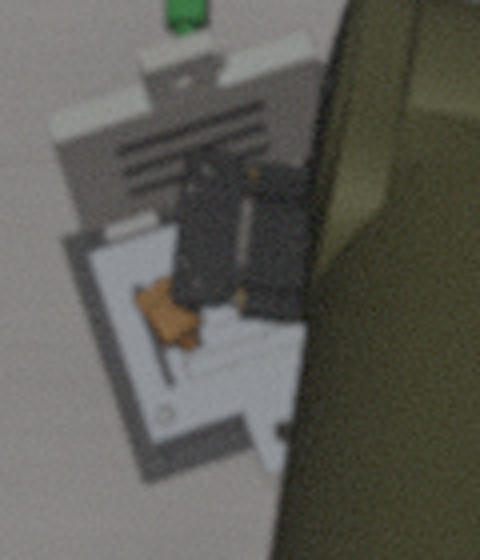

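View pics/b1.png

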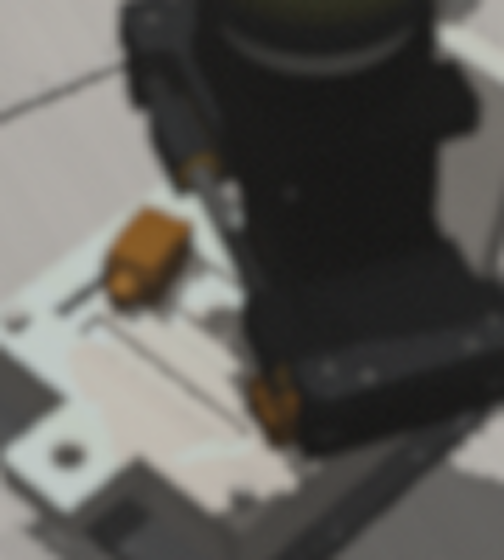

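Top view: the gripper hides lump 0, while lump 1 is clear at crop (170,312). Side view: lump 0 shows at (275,400) against the inner side of the finger, so the tool sits about 1 cm too far towards -y. I'll correct that and go down.

```bash
python3 -m handwheel '[{"xyz":[0.2,1.0,0],"angular":[0,0,0.5]},{"xyz":[0,0,0],"angular":[0,0,0]}]'; python3 -c "
from h import *
show([.534,-.074,.05],84)"
```

```text
time: 2.37
position: [0.5389, -0.0735, 0.0909]
tool_rot: [-1.137, 1.263, 1.118]
ft_force: [0.4, 0.8, -0.5]
grip_width: 0.628
t 2.37 p [ 0.5389 -0.0735  0.0909] xt [ 0.005 -0.01  -1.   ] jaw 83.6 F [ 0.4  0.8 -0.5] g 5.47 q [-0.41  0.21  0.54  1.9  -0.11  1.06  1.64]
shift cm [-0.49 -0.05 -4.09]
turn for 84 [0.6 0.3 0.4]
turn for 264 [   0.4   -0.9 -179.6]
```

```bash
python3 -m handwheel '[{"xyz":[-0.4,0,-1.6],"angular":[0.3,0,0]},{"xyz":[0,0,-0.8],"angular":[0,0,0]},{"xyz":[0,0,0],"angular":[0,0,0]}]'; python3 -c "
from h import *
show([.534,-.074,.05],84)"
```

```text
time: 2.62
position: [0.5398, -0.0705, 0.0717]
tool_rot: [-1.14, 1.248, 1.118]
ft_force: [-0.9, -0.8, -1.0]
grip_width: 0.632
t 2.62 p [ 0.5398 -0.0705  0.0717] xt [ 0.016 -0.003 -1.   ] jaw 83.9 F [-0.9 -0.8 -1. ] g 5.5 q [-0.4   0.23  0.54  1.92 -0.14  1.01  1.66]
shift cm [-0.58 -0.35 -2.17]
turn for 84 [0.2 0.9 0.1]
turn for 264 [   1.4   -0.3 -179.9]
```

```bash
python3 -m handwheel '[{"xyz":[-0.5,-0.3,-1.2],"angular":[0,0.9,0]},{"xyz":[0,0,-0.8],"angular":[0,0,0]},{"xyz":[0,0,0],"angular":[0,0,0]}]'; python3 -c "
from h import *
show([.534,-.074,.05],84)"
```

```text
time: 2.87
position: [0.5367, -0.0727, 0.0527]
tool_rot: [-1.136, 1.256, 1.129]
ft_force: [-0.5, 0.4, -0.1]
grip_width: 0.629
t 2.87 p [ 0.5367 -0.0727  0.0527] xt [ 0.003 -0.003 -1.   ] jaw 84.1 F [-0.5  0.4 -0.1] g 5.47 q [-0.39  0.26  0.53  1.93 -0.15  0.99  1.68]
shift cm [-0.27 -0.13 -0.27]
turn for 84 [ 0.2  0.2 -0.1]
turn for 264 [ -0.3   0.3 179.9]
```

```bash
python3 -m handwheel '[{"xyz":[-0.2,-0.1,-0.3],"angular":[0,0,0]},{"xyz":[0,0,0],"angular":[0,0,0]},{"xyz":[0,0,0],"angular":[0,0,0]},{"xyz":[0,0,0],"angular":[0,0,0]},{"xyz":[0,0,0],"angular":[0,0,0]}]' 1.5 20;python3 -m handwheel '[{"xyz":[0,0,0],"angular":[0,0,0]},{"xyz":[0,0,0],"angular":[0,0,0]}]'
```

```text
time: 3.28
position: [0.5345, -0.0746, 0.0493]
tool_rot: [-1.136, 1.258, 1.128]
ft_force: [1.2, -0.0, 0.3]
grip_width: 0.339
time: 3.45
position: [0.5348, -0.0746, 0.0497]
tool_rot: [-1.136, 1.257, 1.128]
ft_force: [-0.7, 0.8, 0.3]
grip_width: 0.271
```

```bash
python3 -m handwheel '[{"xyz":[0,0,3],"angular":[0,0,0]},{"xyz":[-0.5,-1,3.5],"angular":[0,0,0]},{"xyz":[-1,-3.5,1.5],"angular":[0,0,0]},{"xyz":[-1,-4,0],"angular":[0,0,0]},{"xyz":[-1,-4,0],"angular":[0,0,0]}]'; python3 -m handwheel '[{"xyz":[-1,-4,0],"angular":[0,0,0]},{"xyz":[-1,-4,0],"angular":[0,0,0]},{"xyz":[-0.5,-3,0],"angular":[0,0,0]},{"xyz":[0,-1,0],"angular":[0,0,0]}]'; python3 -c "
from h import *
show([.478,-.325,.06],84)"
```

```text
time: 3.87
position: [0.501, -0.191, 0.1324]
tool_rot: [-1.149, 1.246, 1.146]
ft_force: [0.2, -0.5, -1.0]
grip_width: 0.272
time: 4.2
position: [0.472, -0.3227, 0.136]
tool_rot: [-1.151, 1.246, 1.135]
ft_force: [0.2, -0.3, 0.2]
grip_width: 0.272
t 4.2 p [ 0.472  -0.3227  0.136 ] xt [ 0.009 -0.005 -1.   ] jaw 84.9 F [ 0.2 -0.3  0.2] g 2.37 q [-0.07  0.25  0.72  1.79 -0.18  1.16  2.18]
shift cm [ 0.6  -0.23 -7.6 ]
turn for 84 [ 0.3  0.5 -0.9]
turn for 264 [ -0.8   0.4 179.1]
```

```bash
python3 -m handwheel '[{"xyz":[0.4,0,-2.5],"angular":[0,0,0]},{"xyz":[0,0,-2.5],"angular":[0,0,0]},{"xyz":[0,0,-1.5],"angular":[0,0,0]},{"xyz":[0,0,0],"angular":[0,0,0]}]'; python3 -m handwheel '[{"xyz":[0,0,0],"angular":[0,0,0]},{"xyz":[0,0,0],"angular":[0,0,0]},{"xyz":[0,0,0],"angular":[0,0,0]}]' 4.8; python3 -c "
from h import *
show([.478,-.325,.06],84)"
```

```text
time: 4.53
position: [0.4746, -0.3315, 0.0718]
tool_rot: [-1.149, 1.252, 1.12]
ft_force: [-0.3, 0.5, -0.1]
grip_width: 0.273
time: 4.78
position: [0.4748, -0.3316, 0.0729]
tool_rot: [-1.149, 1.252, 1.12]
ft_force: [0.3, -0.4, 0.1]
grip_width: 0.421
t 4.78 p [ 0.4748 -0.3316  0.0729] xt [ 0.014 -0.011 -1.   ] jaw 84.3 F [ 0.3 -0.4  0.1] g 3.66 q [-0.03  0.33  0.7   1.84 -0.25  1.04  2.23]
shift cm [ 0.32  0.66 -1.29]
turn for 84 [ 0.6  0.8 -0.3]
turn for 264 [ -1.2   1.  179.7]
```

```bash
python3 -m handwheel '[{"xyz":[0,0.3,2.5],"angular":[0,0,0]},{"xyz":[0,1,3.5],"angular":[0,0,0]},{"xyz":[0.5,3.5,1.5],"angular":[0,0,3]},{"xyz":[0.5,4,0.5],"angular":[0,0,4]},{"xyz":[0.5,4,0],"angular":[0,0,4]}]' 5.5; python3 -m handwheel '[{"xyz":[0.5,4,0],"angular":[0,0,4]},{"xyz":[0.5,4,0],"angular":[0,0,4]},{"xyz":[0.5,4,0],"angular":[0,0,4]},{"xyz":[0.5,3.5,0],"angular":[0,0,5]},{"xyz":[0.2,2,0],"angular":[0,0,5]}]'; python3 -c "
from h import *
show([.515,.014,.05],120)"
```

```text
time: 5.2
position: [0.4887, -0.2111, 0.1621]
tool_rot: [-1.293, 1.166, 1.243]
ft_force: [0.7, 0.2, -0.1]
grip_width: 0.628
time: 5.62
position: [0.5151, -0.0235, 0.1726]
tool_rot: [-1.588, 0.909, 1.516]
ft_force: [0.4, 0.2, -0.1]
grip_width: 0.635
t 5.62 p [ 0.5151 -0.0235  0.1726] xt [ 0.047  0.002 -0.999] jaw 118.0 F [ 0.4  0.2 -0.1] g 5.52 q [-0.46  0.02  0.46  1.9  -0.01  1.17  2.07]
shift cm [-1.000e-02  3.750e+00 -1.226e+01]
turn for 120 [-0.2  2.7  2. ]
turn for 300 [   4.2    0.3 -178. ]
```

```bash
python3 - <<'E'
from h import *
from bench import *
t=get_image("top")["pixels"];s=get_image("side")["pixels"]
cv2.imwrite("pics/a2.png",cv2.resize(t[160:340,225:485],None,fx=3,fy=3,interpolation=cv2.INTER_CUBIC));cv2.imwrite("pics/b2.png",s)
E
```

```text
(no output)
```

View pics/a2.png

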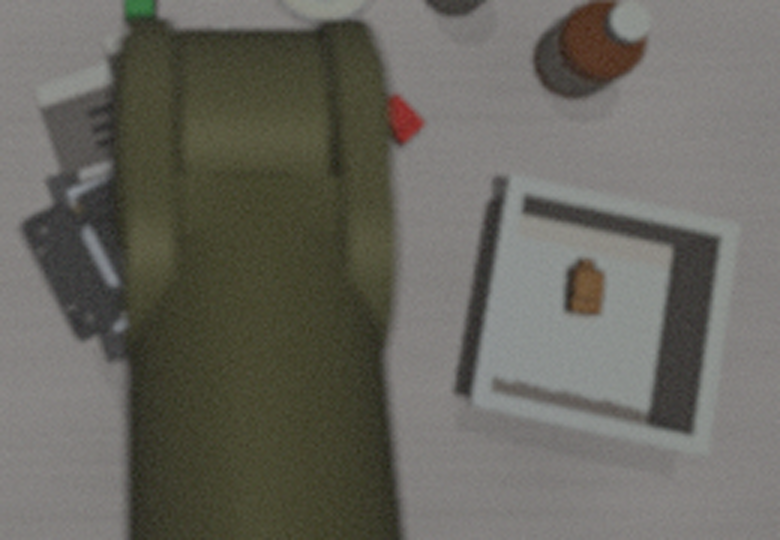

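View pics/b2.png

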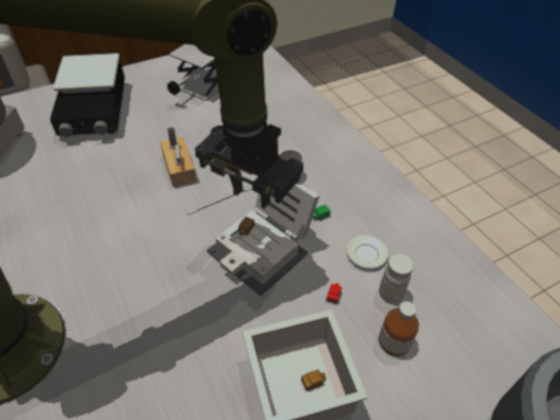

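Lump 0 lies on the tub floor, at top crop (585,288) and side (313,380), and lump 1 is still on the mould at side (246,227). Next I descend on lump 1.

```bash
python3 -m handwheel '[{"xyz":[0,2.2,-3],"angular":[0,2.5,1.5]},{"xyz":[0,1.2,-2.5],"angular":[0,0,0]},{"xyz":[0,0,-2],"angular":[0,0,0]},{"xyz":[0,0,0],"angular":[0,0,0]}]'; python3 -c "
from h import *
show([.515,.014,.05],120)"
```

```text
time: 6.05
position: [0.5196, 0.0107, 0.1023]
tool_rot: [-1.584, 0.909, 1.562]
ft_force: [-1.2, -1.0, -0.2]
grip_width: 0.631
t 6.05 p [0.5196 0.0107 0.1023] xt [ 0.016  0.004 -1.   ] jaw 119.4 F [-1.2 -1.  -0.2] g 5.49 q [-0.48  0.13  0.44  1.95 -0.07  1.06  2.07]
shift cm [-0.46  0.33 -5.23]
turn for 120 [-0.2  0.9  0.6]
turn for 300 [   1.4    0.4 -179.4]
```

```bash
python3 -m handwheel '[{"xyz":[-0.4,0.3,-1.5],"angular":[0,0.9,0.6]},{"xyz":[0,0,-1],"angular":[0,0,0]},{"xyz":[0,0,-0.5],"angular":[0,0,0]},{"xyz":[0,0,0],"angular":[0,0,0]}]'; python3 - <<'E'
from h import *
show([.515,.014,.05],120)
from bench import *
s=get_image("side")["pixels"]
cv2.imwrite("pics/b3.png",cv2.resize(s[180:290,200:320],None,fx=5,fy=5,interpolation=cv2.INTER_CUBIC))
E
```

```text
time: 6.38
position: [0.5183, 0.0101, 0.0758]
tool_rot: [-1.581, 0.912, 1.574]
ft_force: [0.2, -1.1, -0.2]
grip_width: 0.63
t 6.38 p [0.5183 0.0101 0.0758] xt [ 0.006  0.003 -1.   ] jaw 119.6 F [ 0.2 -1.1 -0.2] g 5.49 q [-0.47  0.17  0.44  1.97 -0.09  1.02  2.09]
shift cm [-0.33  0.39 -2.58]
turn for 120 [-0.2  0.4  0.4]
turn for 300 [   0.6    0.3 -179.6]
```

View pics/b3.png

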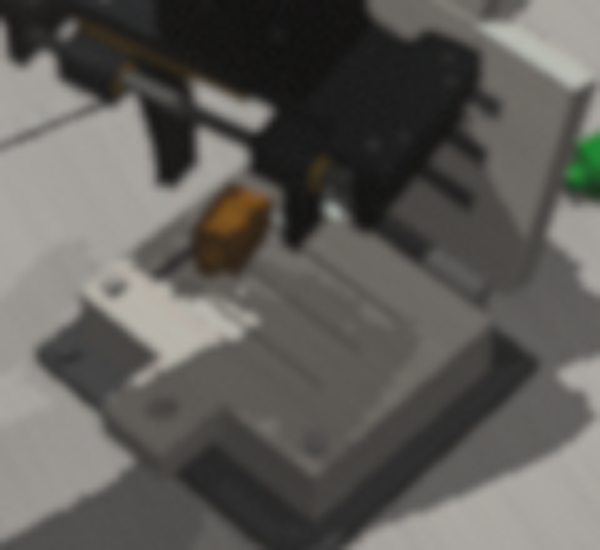

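The fingertips at (170,182) and (297,240) straddle the lump at (233,225). Going down to grip.

```bash
python3 -m handwheel '[{"xyz":[-0.3,0.4,-1.2],"angular":[0,0.4,0.4]},{"xyz":[0,0,-1],"angular":[0,0,0]},{"xyz":[0,0,-0.4],"angular":[0,0,0]},{"xyz":[0,0,0],"angular":[0,0,0]}]'; python3 -c "
from h import *
show([.515,.014,.05],120)"
```

```text
time: 6.77
position: [0.5179, 0.0134, 0.0511]
tool_rot: [-1.583, 0.908, 1.578]
ft_force: [-0.2, -0.3, 0.2]
grip_width: 0.631
t 6.77 p [0.5179 0.0134 0.0511] xt [ 0.006  0.005 -1.   ] jaw 119.9 F [-0.2 -0.3  0.2] g 5.49 q [-0.47  0.2   0.43  1.99 -0.11  0.97  2.11]
shift cm [-0.29  0.06 -0.11]
turn for 120 [-0.3  0.3  0.1]
turn for 300 [   0.5    0.4 -179.9]
```

```bash
python3 -m handwheel '[{"xyz":[-0.3,0,0],"angular":[0,0,0]},{"xyz":[0,0,0],"angular":[0,0,0]},{"xyz":[0,0,0],"angular":[0,0,0]},{"xyz":[0,0,0],"angular":[0,0,0]},{"xyz":[0,0,0],"angular":[0,0,0]}]' 1.5 20;python3 -m handwheel '[{"xyz":[0,0,0],"angular":[0,0,0]},{"xyz":[0,0,0],"angular":[0,0,0]},{"xyz":[0,0,2],"angular":[0,0,0]}]'
```

```text
time: 7.18
position: [0.5146, 0.0133, 0.0511]
tool_rot: [-1.583, 0.908, 1.578]
ft_force: [-0.4, 0.7, -0.4]
grip_width: 0.338
time: 7.43
position: [0.512, 0.0132, 0.0686]
tool_rot: [-1.58, 0.912, 1.583]
ft_force: [-0.5, 0.7, -0.8]
grip_width: 0.284
```

```bash
python3 -m handwheel '[{"xyz":[0,0,3],"angular":[0,0,0]},{"xyz":[-0.5,-1.5,3.3],"angular":[0,0,-2]},{"xyz":[-0.9,-4,0.5],"angular":[0,0,-4]},{"xyz":[-0.9,-4,0],"angular":[0,0,-4]},{"xyz":[-0.9,-4,0],"angular":[0,0,-4]}]'; python3 -m handwheel '[{"xyz":[-1,-4,0],"angular":[0,0,-4]},{"xyz":[-1,-4,0],"angular":[0,0,-4]},{"xyz":[-1,-4,0],"angular":[0,0,-4]},{"xyz":[-1,-4,0],"angular":[0,0,-3]},{"xyz":[-0.8,-2.5,0],"angular":[0,0,-3]}]'; python3 -c "
from h import *
show([.43,-.314,.065],90)"
```

```text
time: 7.85
position: [0.4832, -0.1148, 0.1433]
tool_rot: [-1.419, 1.048, 1.414]
ft_force: [1.3, -1.4, -0.2]
grip_width: 0.278
time: 8.27
position: [0.4329, -0.3074, 0.1465]
tool_rot: [-1.186, 1.215, 1.165]
ft_force: [-0.2, 0.0, -0.7]
grip_width: 0.278
t 8.27 p [ 0.4329 -0.3074  0.1465] xt [ 0.018  0.001 -1.   ] jaw 87.6 F [-0.2  0.  -0.7] g 2.42 q [-0.13  0.13  0.76  1.88 -0.11  1.16  2.2 ]
shift cm [-0.29 -0.66 -8.15]
turn for 90 [-0.1  1.   2.4]
turn for 270 [ 1.600e+00  1.000e-01 -1.776e+02]
```

```bash
python3 -m handwheel '[{"xyz":[0,0,-2.5],"angular":[0,1,0]},{"xyz":[0,0.4,-2.5],"angular":[0,0,0]},{"xyz":[0,0.2,-2],"angular":[0,0,0]},{"xyz":[0,0.2,0],"angular":[0,0,0]}]'; python3 -m handwheel '[{"xyz":[0,0,0],"angular":[0,0,0]},{"xyz":[0,0,0],"angular":[0,0,0]},{"xyz":[0,0,0],"angular":[0,0,0]},{"xyz":[0,0,0],"angular":[0,0,0]}]' 4.8; python3 -c "
from h import *
show([.43,-.314,.065],90)"
```

```text
time: 8.6
position: [0.429, -0.312, 0.0777]
tool_rot: [-1.171, 1.239, 1.155]
ft_force: [-0.5, 0.7, -0.2]
grip_width: 0.279
time: 8.93
position: [0.4303, -0.3119, 0.0801]
tool_rot: [-1.173, 1.238, 1.154]
ft_force: [0.3, -0.1, -0.3]
grip_width: 0.492
t 8.93 p [ 0.4303 -0.3119  0.0801] xt [ 0.007 -0.008 -1.   ] jaw 86.5 F [ 0.3 -0.1 -0.3] g 4.28 q [-0.1   0.22  0.75  1.94 -0.17  1.03  2.24]
shift cm [-0.03 -0.21 -1.51]
turn for 90 [0.4 0.4 3.5]
turn for 270 [   0.7   -0.7 -176.5]
```

```bash
python3 - <<'E'
from h import *
q=[.5209,-.0257,.329]
def W(th,P):
    P=np.array(P)/1e3
    m=np.c_[.062-np.cos(th)*P[:,0]+np.sin(th)*P[:,2],P[:,1],.044+np.sin(th)*P[:,0]+np.cos(th)*P[:,2]]
    return m@rz(q[2]).T+[q[0],q[1],0]
out=[]
for cam,f,o,sz in(("top",5,(225,160),(80,120)),("side",4,(250,160),(100,100))):
    im=cv2.imread(f"pics/{cam}0.png")[o[1]:o[1]+sz[0],o[0]:o[0]+sz[1]]
    for th in(1.75,1.85,1.95):
        b=cv2.resize(im,None,fx=f,fy=f,interpolation=cv2.INTER_CUBIC)
        for z,c in((0,(0,0,255)),(18,(0,255,0))):
            p=(proj(cam,W(th,[[10,70,z],[117,70,z],[117,-70,z],[10,-70,z]]))-o)*f
            cv2.polylines(b,[p.astype(np.int32)],False,c,1)
        p=(proj(cam,W(th,[[117,18,0],[153,18,0],[153,-18,0],[117,-18,0]]))-o)*f
        cv2.polylines(b,[p.astype(np.int32)],False,(255,0,0),1)
        cv2.putText(b,str(th),(5,20),0,.6,(0,255,255),1);out.append(cv2.resize(b,(390,290) if cam=="top" else (390,300)))
cv2.imwrite("pics/ov.png",np.vstack([np.hstack([out[0],out[2]]),np.hstack([out[3],out[5]])]))
cv2.imwrite("pics/ov2.png",np.hstack([out[1],cv2.resize(out[4],(390,290))]))
E
```

```text
(no output)
```

View pics/ov.png

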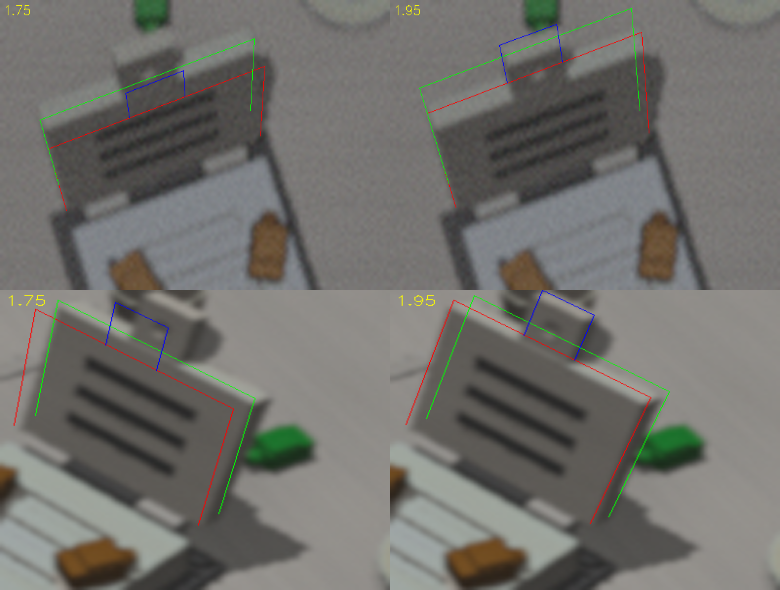

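View pics/ov2.png

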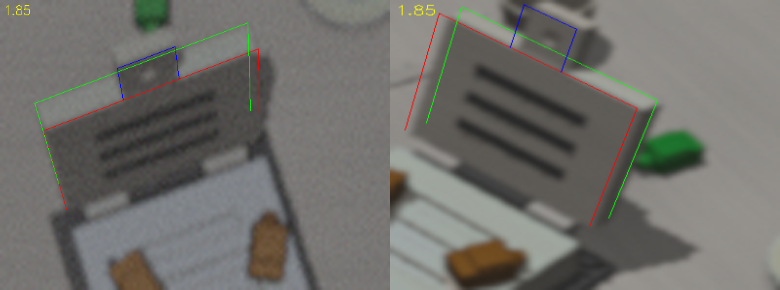

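```bash
python3 -m handwheel '[{"xyz":[0,0,3],"angular":[0,0,0]},{"xyz":[0,0,4],"angular":[0,0,0]},{"xyz":[0.5,0.5,4],"angular":[0,0,0]},{"xyz":[1.8,2,3],"angular":[0,0,2]},{"xyz":[2,3,2],"angular":[0,0,2]}]' 0; python3 -m handwheel '[{"xyz":[2.3,3.2,1],"angular":[0,0,2]},{"xyz":[2.3,3.2,0],"angular":[0,0,2]},{"xyz":[2.3,3.2,0],"angular":[0,0,2]},{"xyz":[2.3,3.2,0],"angular":[0,0,3]},{"xyz":[2.3,3.2,0],"angular":[0,0,3]}]';python3 -m handwheel '[{"xyz":[2.3,3.2,0],"angular":[0,0,2]},{"xyz":[2.3,3.2,0],"angular":[0,0,2]},{"xyz":[1.5,2,0],"angular":[0,0,2]}]'; python3 -c "
from h import *
show([.659,.0175,.24],109)"
```

```text
time: 9.35
position: [0.4663, -0.2612, 0.2471]
tool_rot: [-1.215, 1.215, 1.199]
ft_force: [1.0, 0.7, 0.2]
grip_width: 0.254
time: 9.77
position: [0.5895, -0.0985, 0.2748]
tool_rot: [-1.384, 1.084, 1.33]
ft_force: [0.7, -0.1, 0.6]
grip_width: 0.008
time: 10.02
position: [0.6551, -0.005, 0.2793]
tool_rot: [-1.468, 1.008, 1.409]
ft_force: [0.7, 0.1, -0.5]
grip_width: 0.004
t 10.02 p [ 0.6551 -0.005   0.2793] xt [ 0.043  0.003 -0.999] jaw 108.7 F [ 0.7  0.1 -0.5] g 0.04 q [-0.44  0.3   0.52  1.41 -0.15  1.43  1.97]
shift cm [ 0.39  2.25 -3.93]
turn for 109 [-0.2  2.5  0.3]
turn for 289 [   3.9    0.3 -179.6]
```

```bash
python3 -m handwheel '[{"xyz":[0.6,1.2,-1],"angular":[0,2.5,0]},{"xyz":[0.3,0.3,-3],"angular":[0,0,0]},{"xyz":[0,0,0],"angular":[0,0,0]}]'; python3 - <<'E'
from h import *
show([.659,.0175,.14],109)
from bench import *
s=get_image("side")["pixels"];t=get_image("top")["pixels"]
cv2.imwrite("pics/b4.png",cv2.resize(s[90:290,180:380],None,fx=3,fy=3,interpolation=cv2.INTER_CUBIC))
cv2.imwrite("pics/a4.png",t[100:320])
E
```

```text
time: 10.27
position: [0.669, 0.0223, 0.2418]
tool_rot: [-1.455, 1.018, 1.454]
ft_force: [-1.3, -0.2, -1.9]
grip_width: 0.006
t 10.27 p [0.669  0.0223 0.2418] xt [ 0.006  0.007 -1.   ] jaw 109.6 F [-1.3 -0.2 -1.9] g 0.05 q [-0.44  0.37  0.5   1.39 -0.18  1.42  1.97]
shift cm [ -1.    -0.48 -10.18]
turn for 109 [-0.4  0.3 -0.6]
turn for 289 [ -0.5  -0.6 179.4]
```

View pics/b4.png

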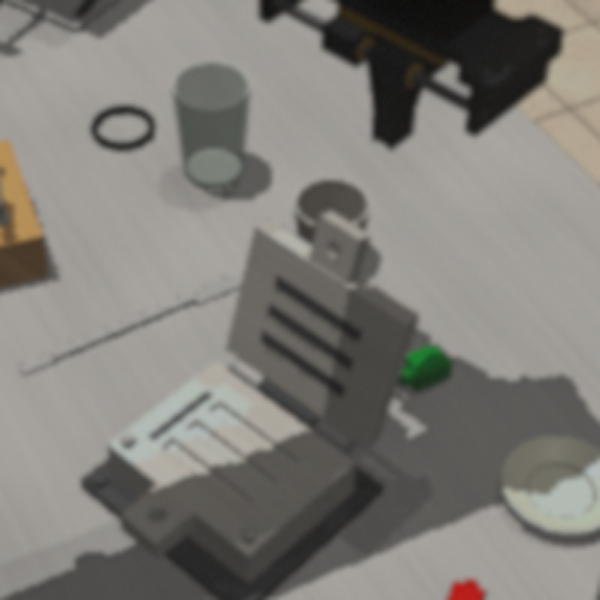

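View pics/a4.png

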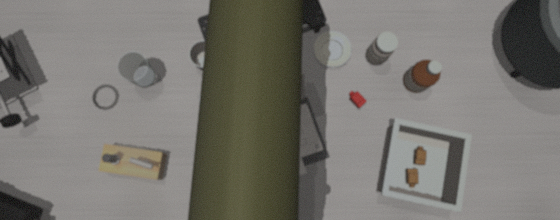

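Both lumps are in the tub, at (420,155) and (412,177) in the top strip, and the mould face is clear. The closed fingers are above and behind the upper half, so I'll descend there.

```bash
python3 -m handwheel '[{"xyz":[0,0,-3],"angular":[0,0,0]},{"xyz":[0,0,-3],"angular":[0,0,0]},{"xyz":[0,0,-2.5],"angular":[0,0,0]},{"xyz":[0,0,-0.8],"angular":[0,0,0]},{"xyz":[0,0,0],"angular":[0,0,0]}]'; python3 - <<'E'
from h import *
show([.659,.0175,.14],109)
from bench import *
s=get_image("side")["pixels"]
cv2.imwrite("pics/b5.png",cv2.resize(s[90:290,180:380],None,fx=3,fy=3,interpolation=cv2.INTER_CUBIC))
E
```

```text
time: 10.78
position: [0.6747, 0.0134, 0.1677]
tool_rot: [-1.465, 1.005, 1.422]
ft_force: [-0.3, 0.1, 0.3]
grip_width: 0.007
t 10.78 p [0.6747 0.0134 0.1677] xt [ 0.035  0.007 -0.999] jaw 109.1 F [-0.3  0.1  0.3] g 0.06 q [-0.43  0.4   0.49  1.51 -0.2   1.25  1.99]
shift cm [-1.57  0.41 -2.77]
turn for 109 [-0.4  2.  -0.1]
turn for 289 [ -3.1  -0.7 179.9]
```

View pics/b5.png

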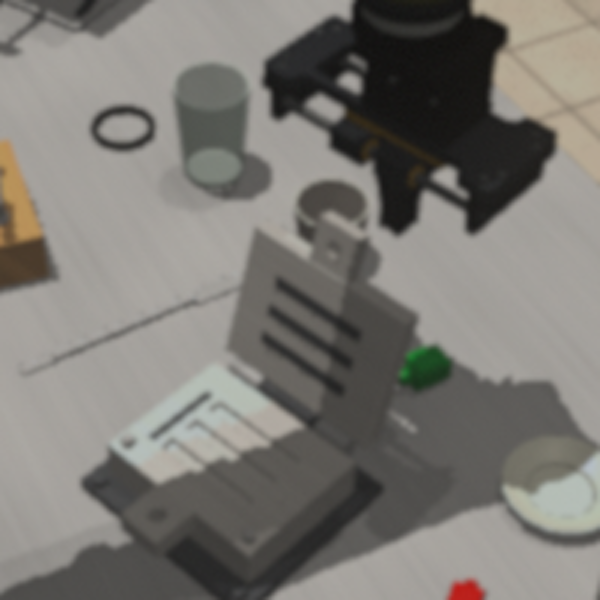

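```bash
python3 -m handwheel '[{"xyz":[-0.3,0.4,-2],"angular":[0,2,0]},{"xyz":[-0.3,0,-1],"angular":[0,0,0]},{"xyz":[-0.5,-0.1,0],"angular":[0,0,0]}]'; python3 - <<'E'
from h import *
show([.659,.0175,.14],109)
E
```

```text
time: 11.08
position: [0.6681, 0.0141, 0.1468]
tool_rot: [-1.45, 1.019, 1.439]
ft_force: [-0.8, -0.2, -0.4]
grip_width: 0.004
t 11.08 p [0.6681 0.0141 0.1468] xt [ 0.013  0.008 -1.   ] jaw 108.9 F [-0.8 -0.2 -0.4] g 0.03 q [-0.43  0.42  0.49  1.53 -0.21  1.23  1.99]
shift cm [-0.91  0.34 -0.68]
turn for 109 [-0.5  0.8  0.1]
turn for 289 [   1.2    0.7 -179.9]
```

```bash
python3 -m handwheel '[{"xyz":[-1.2,-0.2,0],"angular":[0,0.8,0]},{"xyz":[-1.4,-0.4,-0.3],"angular":[0,0,0]},{"xyz":[-1.4,-0.5,0],"angular":[0,0,0]},{"xyz":[-1.4,-0.5,0],"angular":[0,0,0]},{"xyz":[-1.4,-0.5,0],"angular":[0,0,0]}]'; python3 - <<'E'
from h import *
show([.659,.0175,.14],109)
from bench import *
s=get_image("side")["pixels"]
cv2.imwrite("pics/b6.png",cv2.resize(s[90:290,180:380],None,fx=3,fy=3,interpolation=cv2.INTER_CUBIC))
E
```

```text
time: 11.5
position: [0.6074, -0.0043, 0.1565]
tool_rot: [-1.456, 1.003, 1.43]
ft_force: [3.8, 2.3, -3.0]
grip_width: 0.005
t 11.5 p [ 0.6074 -0.0043  0.1565] xt [ 0.029  0.015 -0.999] jaw 109.1 F [ 3.8  2.3 -3. ] g 0.04 q [-0.45  0.27  0.5   1.69 -0.15  1.19  1.99]
shift cm [ 5.16  2.18 -1.65]
turn for 109 [-0.8  1.7 -0.1]
turn for 289 [ -2.6  -1.3 179.9]
```

View pics/b6.png

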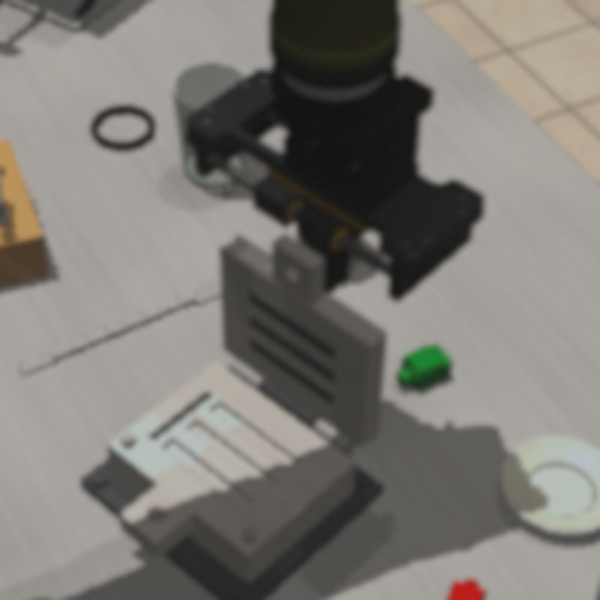

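```bash
python3 -m handwheel '[{"xyz":[-1.4,-0.4,-0.4],"angular":[0,1,0]},{"xyz":[-1.4,-0.5,-0.4],"angular":[0,0.6,0]},{"xyz":[-1.4,-0.4,-0.6],"angular":[0,0,0]},{"xyz":[-1.4,-0.4,-0.6],"angular":[0,0,0]}]'; python3 - <<'E'
from h import *
show([.521+.03*.946,-.0257+.03*.324,.145],109)
E
```

```text
time: 11.88
position: [0.5581, -0.0214, 0.15]
tool_rot: [-1.451, 0.997, 1.432]
ft_force: [3.8, 0.1, 1.0]
grip_width: 0.004
t 11.88 p [ 0.5581 -0.0214  0.15  ] xt [ 0.029  0.021 -0.999] jaw 109.1 F [3.8 0.1 1. ] g 0.04 q [-0.46  0.16  0.51  1.82 -0.11  1.16  1.99]
shift cm [-0.87  0.54 -0.5 ]
turn for 109 [-1.2  1.7 -0. ]
turn for 289 [ -2.6  -1.9 179.9]
```

```bash
python3 -m handwheel '[{"xyz":[-1.3,-0.1,-0.8],"angular":[-0.6,1,0]},{"xyz":[-1.2,-0.2,-0.9],"angular":[-0.6,0.7,0]},{"xyz":[-1.0,-0.2,-1.0],"angular":[0,0,0]},{"xyz":[-0.9,-0.2,-1.2],"angular":[0,0,0]}]'; python3 - <<'E'
from h import *
show([.521-.02*.946,-.0257-.02*.324,.102],109)
E
```

```text
time: 12.22
position: [0.5161, -0.0323, 0.118]
tool_rot: [-1.456, 1.029, 1.436]
ft_force: [0.3, -0.2, 2.8]
grip_width: 0.006
t 12.22 p [ 0.5161 -0.0323  0.118 ] xt [ 0.012 -0.002 -1.   ] jaw 108.9 F [ 0.3 -0.2  2.8] g 0.05 q [-0.47  0.11  0.52  1.94 -0.06  1.1   1.97]
shift cm [-1.41  0.01 -1.6 ]
turn for 109 [0.1 0.7 0.1]
turn for 289 [   1.1   -0.2 -179.9]
```

```bash
python3 -m handwheel '[{"xyz":[-0.8,-0.1,-1.1],"angular":[0,0.7,0]},{"xyz":[-0.7,-0.1,-1.2],"angular":[0,0,0]},{"xyz":[-0.5,-0.1,-1.2],"angular":[0,0,0]},{"xyz":[-0.3,-0.1,-1.0],"angular":[0,0,0]}]'; python3 - <<'E'
from h import *
show([.521-.035*.946,-.0257-.035*.324,.068],109)
from bench import *
s=get_image("side")["pixels"]
cv2.imwrite("pics/b7.png",cv2.resize(s[90:290,180:380],None,fx=3,fy=3,interpolation=cv2.INTER_CUBIC))
E
```

```text
time: 12.55
position: [0.4906, -0.038, 0.0725]
tool_rot: [-1.449, 1.039, 1.447]
ft_force: [1.2, 0.1, 1.9]
grip_width: 0.001
t 12.55 p [ 0.4906 -0.038   0.0725] xt [-0.001 -0.003 -1.   ] jaw 108.8 F [1.2 0.1 1.9] g 0.01 q [-0.46  0.12  0.52  2.02 -0.07  1.01  1.99]
shift cm [-0.27  0.09 -0.45]
turn for 109 [ 0.2 -0.1  0.2]
turn for 289 [-1.000e-01 -3.000e-01 -1.798e+02]
```

View pics/b7.png

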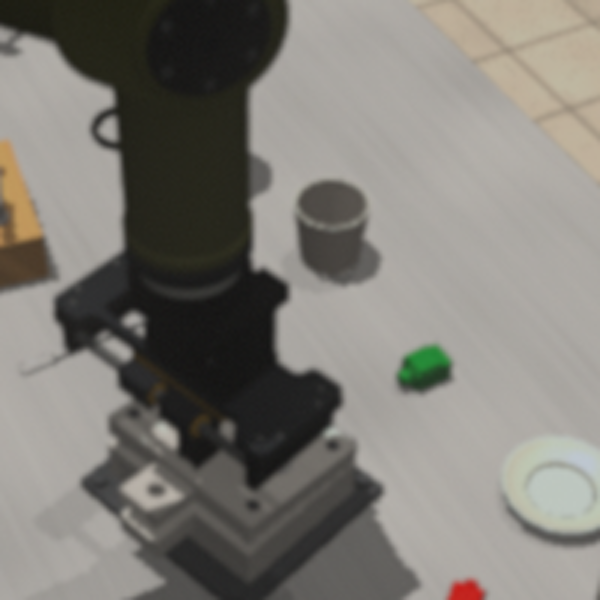

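```bash
python3 -m handwheel '[{"xyz":[0,0,-0.5],"angular":[0,0,0]},{"xyz":[0,0,-0.5],"angular":[0,0,0]},{"xyz":[0,0,-0.5],"angular":[0,0,0]},{"xyz":[0,0,0],"angular":[0,0,0]}]'; python3 - <<'E'
from h import *
show([.521-.035*.946,-.0257-.035*.324,.068],109)
E
```

```text
time: 12.93
position: [0.4882, -0.0384, 0.0647]
tool_rot: [-1.438, 1.044, 1.459]
ft_force: [-1.7, 0.5, 7.0]
grip_width: 0.008
t 12.93 p [ 0.4882 -0.0384  0.0647] xt [-0.014  0.    -1.   ] jaw 108.8 F [-1.7  0.5  7. ] g 0.07 q [-0.46  0.14  0.52  2.03 -0.08  1.01  2.  ]
shift cm [-0.03  0.13  0.33]
turn for 109 [-0.  -0.8  0.2]
turn for 289 [  -1.3    0.  -179.8]
```

```bash
python3 -m handwheel '[{"xyz":[0,0,3],"angular":[0,0,0]},{"xyz":[0,0.5,4],"angular":[0,0,3]},{"xyz":[0,2,4],"angular":[0,0,4]},{"xyz":[0,4,1],"angular":[0,0,5]},{"xyz":[0,4,0],"angular":[0,0,5]}]' 4.2; python3 -m handwheel '[{"xyz":[0,4,0],"angular":[0,0,5]},{"xyz":[0,4,0],"angular":[0,0,5]},{"xyz":[0,4,0],"angular":[0,0,5]},{"xyz":[0,4,0],"angular":[0,0,5]},{"xyz":[0,4,0],"angular":[0,0,5]}]'; python3 - <<'E'
from h import *
show([.473,.347,.14],155)
E
```

```text
time: 13.35
position: [0.4871, 0.0587, 0.1902]
tool_rot: [-1.643, 0.869, 1.66]
ft_force: [1.2, 0.9, -0.8]
grip_width: 0.297
time: 13.77
position: [0.4878, 0.267, 0.1947]
tool_rot: [-1.944, 0.509, 1.95]
ft_force: [1.5, -0.4, -0.2]
grip_width: 0.482
t 13.77 p [0.4878 0.267  0.1947] xt [-0.006 -0.012 -1.   ] jaw 151.4 F [ 1.5 -0.4 -0.2] g 4.19 q [-0.77  0.14  0.24  1.73 -0.03  1.29  2.12]
shift cm [-1.48  8.   -5.47]
turn for 155 [ 0.7 -0.3  3.6]
turn for 335 [  -0.5   -1.  -176.4]
```

```bash
python3 -m handwheel '[{"xyz":[-0.5,3.5,0],"angular":[0.7,0,3]},{"xyz":[-0.5,2.5,-1],"angular":[0,0,0]},{"xyz":[-0.3,1,-1],"angular":[0,0,0]},{"xyz":[0,0,-1],"angular":[0,0,0]},{"xyz":[0,0,0],"angular":[0,0,0]}]'; python3 - <<'E'
from h import *
show([.473,.347,.12],155)
from bench import *
t=get_image("top")["pixels"];s=get_image("side")["pixels"]
cv2.imwrite("pics/top8.png",t);cv2.imwrite("pics/side8.png",s)
cv2.imwrite("pics/a8.png",cv2.resize(t[180:300,225:345],None,fx=5,fy=5,interpolation=cv2.INTER_CUBIC))
cv2.imwrite("pics/b8.png",cv2.resize(s[180:300,200:320],None,fx=5,fy=5,interpolation=cv2.INTER_CUBIC))
cv2.imwrite("pics/c8.png",cv2.resize(s[80:200,120:240],None,fx=5,fy=5,interpolation=cv2.INTER_CUBIC))
E
```

```text
time: 14.18
position: [0.4694, 0.3521, 0.1613]
tool_rot: [-1.977, 0.428, 1.998]
ft_force: [-0.6, -0.9, -0.5]
grip_width: 0.481
t 14.18 p [0.4694 0.3521 0.1613] xt [-0.01   0.002 -1.   ] jaw 155.7 F [-0.6 -0.9 -0.5] g 4.18 q [-0.84  0.23  0.18  1.7  -0.05  1.23  2.07]
shift cm [ 0.36 -0.51 -4.13]
turn for 155 [-0.1 -0.6 -0.7]
turn for 335 [  0.9  -0.2 179.3]
```

View pics/a8.png

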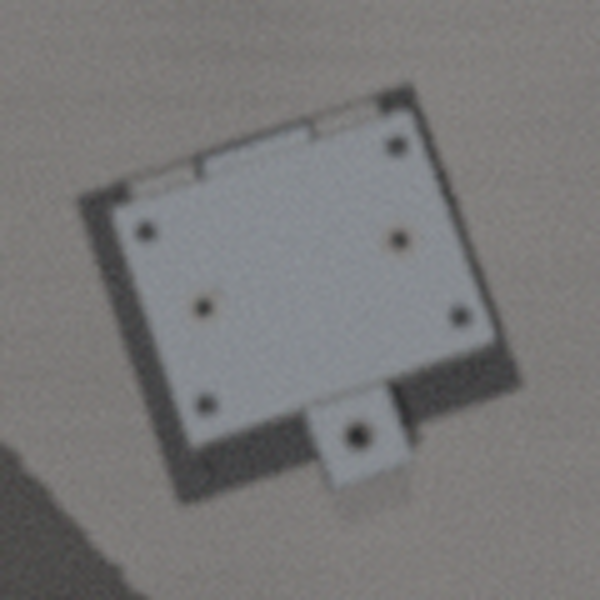

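View pics/b8.png

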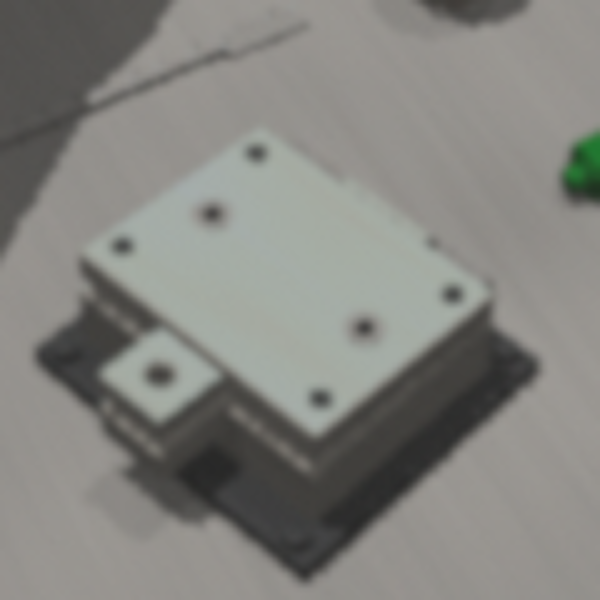

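View pics/c8.png

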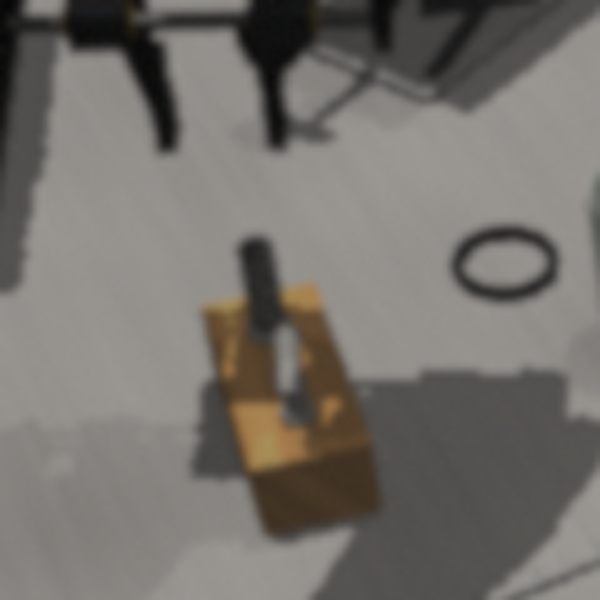

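```bash
python3 - <<'E'
from h import *
ht=uncrop([(358,435)],5,(225,180))[0];hs=uncrop([(160,376)],5,(200,180))[0]
print("hole tri",tri(ht,hs));print(ray("top",ht,.064),ray("side",hs,.064))
print("TCP in side crop",(proj("side",[.4694,.3521,.1613])[0]-[120,80])*5+2)
# joint mould fit incl. upper plate corners at theta .06, top face z
th=.06
def U(P):
    P=np.array(P)/1e3
    return np.c_[.062-np.cos(th)*P[:,0]+np.sin(th)*P[:,2],P[:,1],.044+np.sin(th)*P[:,0]+np.cos(th)*P[:,2]]
o=U([[7,70,18],[7,-70,18],[117,-70,18],[117,70,18],[135,0,12],[153,18,12],[153,-18,12]])
tp=uncrop([(113,210),(407,110),(496,343),(192,447),(358,435),(335,489),(412,461)],5,(225,180))
sp=uncrop([(262,128),(493,293),(317,437),(80,262),(160,376),(100,372),(166,420)],5,(200,180))
P=lambda q:o@rz(q[2]).T+[q[0],q[1],0]
for wt,ws in((1,0),(0,1),(1,1)):
    r=least_squares(lambda q:np.r_[wt*(proj("top",P(q))-tp).ravel(),ws*(proj("side",P(q))-sp).ravel()],[.52,-.025,.33])
    q=r.x;print(q,np.degrees(q[2]),"hole",P(q)[4]);
print(r.fun.reshape(-1,2).round(1).tolist())
print("lower hole",rz(q[2])@[-.073,0,.044]+[q[0],q[1],0])
gt=uncrop([(257,243)],5,(120,80))[0];print("pin top side", ray("side",gt,.1))
E
```

```text
hole tri (array([ 0.45217665, -0.04842609,  0.06321537]), array([ 0.16601397, -0.56534578, -0.54837326,  0.10007511]))
[ 0.45094739 -0.04799041  0.064     ] [ 0.45305441 -0.04927041  0.064     ]
TCP in side crop [221.97853565 140.08586131]
[ 0.518816   -0.02535433  0.32421039] 18.575887184750982 hole [ 0.45053147 -0.04830263  0.06407355]
[ 0.52199367 -0.02655381  0.33079544] 18.953182347193952 hole [ 0.45386173 -0.04995126  0.06407355]
[ 0.52048565 -0.02599209  0.32749556] 18.76411356260064 hole [ 0.45227688 -0.04916459  0.06407355]
[[-0.5, -0.7], [0.8, -1.4], [0.8, -1.2], [0.1, -0.4], [0.5, -0.6], [0.1, -0.6], [0.5, -0.7], [-0.9, -0.7], [0.3, -0.1], [-0.6, 0.5], [-1.3, -1.9], [-0.4, 0.1], [-1.0, 0.9], [-1.9, 1.2]]
lower hole [ 0.45136554 -0.0494742   0.044     ]
pin top side [0.47616936 0.34832682 0.1       ]
```

The mould is closed onto its lifters. The upper hole is at top crop (358,435) and side crop (160,376), which puts it near (0.452,-0.049,0.063). That fits the expected 64 mm mouth height. The pin stands in the far rack hole at side crop (257,243). Now the pin.

```bash
python3 -m handwheel '[{"xyz":[0.3,-0.4,-1.5],"angular":[0,-0.5,-0.5]},{"xyz":[0.1,0,-1.5],"angular":[0,0,0]},{"xyz":[0,0,0],"angular":[0,0,0]}]'; python3 - <<'E'
from h import *
show([.4735,.348,.06],155)
from bench import *
s=get_image("side")["pixels"]
cv2.imwrite("pics/c9.png",cv2.resize(s[80:200,120:240],None,fx=5,fy=5,interpolation=cv2.INTER_CUBIC))
E
```

```text
time: 14.53
position: [0.4793, 0.3412, 0.1354]
tool_rot: [-1.977, 0.441, 1.968]
ft_force: [-0.8, 0.0, 0.3]
grip_width: 0.48
t 14.53 p [0.4793 0.3412 0.1354] xt [ 0.006  0.004 -1.   ] jaw 154.5 F [-0.8  0.   0.3] g 4.17 q [-0.83  0.24  0.19  1.73 -0.05  1.16  2.07]
shift cm [-0.58  0.68 -7.54]
turn for 155 [-0.2  0.3  0.5]
turn for 335 [   0.5    0.4 -179.5]
```

View pics/c9.png

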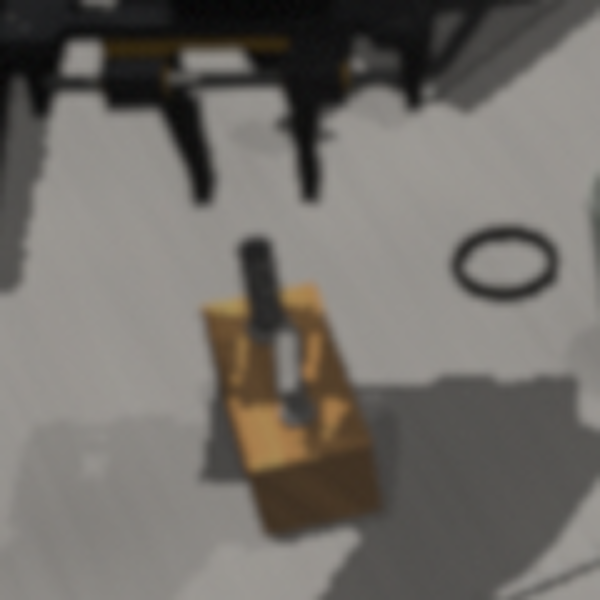

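Fingertips are at (203,200) and (310,198), with the pin top at (257,243) between them. I'll correct by (-0.6,+0.7) cm and step down.

```bash
python3 -m handwheel '[{"xyz":[-0.5,0.5,-1],"angular":[0,0,0]},{"xyz":[0,0,-1],"angular":[0,0,0]},{"xyz":[0,0,0],"angular":[0,0,0]}]'; python3 - <<'E'
from h import *
show([.4735,.348,.06],155)
E
```

```text
time: 14.83
position: [0.4777, 0.3442, 0.1189]
tool_rot: [-1.977, 0.442, 1.958]
ft_force: [-0.1, -1.6, -0.3]
grip_width: 0.484
t 14.83 p [0.4777 0.3442 0.1189] xt [ 0.011  0.007 -1.   ] jaw 154.1 F [-0.1 -1.6 -0.3] g 4.21 q [-0.83  0.25  0.18  1.76 -0.05  1.12  2.06]
shift cm [-0.42  0.38 -5.89]
turn for 155 [-0.4  0.6  0.9]
turn for 335 [   1.     0.7 -179.1]
```

```bash
python3 -m handwheel '[{"xyz":[-0.5,0.4,0],"angular":[-0.4,0.6,0.9]},{"xyz":[0,0,-0.5],"angular":[0,0,0]},{"xyz":[0,0,-0.5],"angular":[0,0,0]}]'; python3 - <<'E'
from h import *
show([.4735,.348,.06],155)
E
```

```text
time: 15.08
position: [0.4729, 0.3493, 0.1099]
tool_rot: [-1.982, 0.435, 1.98]
ft_force: [-0.6, 0.4, 0.3]
grip_width: 0.483
t 15.08 p [0.4729 0.3493 0.1099] xt [ 0.002  0.002 -1.   ] jaw 155.1 F [-0.6  0.4  0.3] g 4.2 q [-0.83  0.27  0.18  1.76 -0.05  1.12  2.07]
shift cm [ 0.06 -0.13 -4.99]
turn for 155 [-0.1  0.1 -0.1]
turn for 335 [-1.000e-01 -1.000e-01  1.799e+02]
```

```bash
python3 -m handwheel '[{"xyz":[0,0,-1],"angular":[0,0,0]},{"xyz":[0,0,-1],"angular":[0,0,0]},{"xyz":[0,0,-1],"angular":[0,0,0]},{"xyz":[0,0,0],"angular":[0,0,0]}]'; python3 - <<'E'
from h import *
show([.4735,.348,.06],155)
E
```

```text
time: 15.42
position: [0.472, 0.3496, 0.0757]
tool_rot: [-1.982, 0.434, 1.982]
ft_force: [-0.1, -0.5, -0.7]
grip_width: 0.484
t 15.42 p [0.472  0.3496 0.0757] xt [ 0.001  0.001 -1.   ] jaw 155.2 F [-0.1 -0.5 -0.7] g 4.21 q [-0.83  0.3   0.17  1.79 -0.06  1.06  2.07]
shift cm [ 0.15 -0.16 -1.57]
turn for 155 [-0.   0.  -0.2]
turn for 335 [-1.000e-01 -1.000e-01  1.798e+02]
```

```bash
python3 -m handwheel '[{"xyz":[0.1,-0.1,-1],"angular":[0,0,0]},{"xyz":[0,0,-0.3],"angular":[0,0,0]},{"xyz":[0,0,0],"angular":[0,0,0]}]'; python3 -m handwheel '[{"xyz":[0,0,0],"angular":[0,0,0]},{"xyz":[0,0,0],"angular":[0,0,0]},{"xyz":[0,0,0],"angular":[0,0,0]},{"xyz":[0,0,0],"angular":[0,0,0]},{"xyz":[0,0,0],"angular":[0,0,0]}]' 1.0 40; python3 - <<'E'
from h import *
show([.4735,.348,.06],155)
E
```

```text
time: 15.67
position: [0.4726, 0.3479, 0.06]
tool_rot: [-1.982, 0.436, 1.983]
ft_force: [0.3, 0.1, -0.4]
grip_width: 0.484
time: 16.08
position: [0.4735, 0.348, 0.0608]
tool_rot: [-1.982, 0.436, 1.982]
ft_force: [-0.2, -0.1, -0.7]
grip_width: 0.192
t 16.08 p [0.4735 0.348  0.0608] xt [ 0.  0. -1.] jaw 155.2 F [-0.2 -0.1 -0.7] g 1.67 q [-0.83  0.32  0.17  1.8  -0.06  1.03  2.08]
shift cm [ 0.    0.   -0.08]
turn for 155 [-0.   0.  -0.2]
turn for 335 [ -0.   -0.  179.8]
```

```bash
python3 -m handwheel '[{"xyz":[0,0,1],"angular":[0,0,0]},{"xyz":[0,0,1.5],"angular":[0,0,0]},{"xyz":[0,0,2],"angular":[0,0,0]},{"xyz":[0,0,2.5],"angular":[0,0,0]},{"xyz":[0,0,2],"angular":[0,0,0]}]'; python3 -m handwheel '[{"xyz":[0,0,0],"angular":[0,0,0]},{"xyz":[0,0,0],"angular":[0,0,0]}]'; python3 - <<'E'
from h import *
show([.4735,.348,.14],155)
from bench import *
s=get_image("side")["pixels"]
cv2.imwrite("pics/c10.png",cv2.resize(s[60:200,100:240],None,fx=4,fy=4,interpolation=cv2.INTER_CUBIC))
E
```

```text
time: 16.5
position: [0.4715, 0.3459, 0.1515]
tool_rot: [-1.981, 0.442, 1.987]
ft_force: [-0.3, -0.0, -1.2]
grip_width: 0.202
time: 16.67
position: [0.4739, 0.3478, 0.158]
tool_rot: [-1.984, 0.434, 1.978]
ft_force: [-0.2, 0.4, -2.0]
grip_width: 0.195
t 16.67 p [0.4739 0.3478 0.158 ] xt [ 0.003  0.002 -1.   ] jaw 155.2 F [-0.2  0.4 -2. ] g 1.69 q [-0.84  0.23  0.18  1.71 -0.04  1.21  2.06]
shift cm [-0.04  0.02 -1.8 ]
turn for 155 [-0.1  0.2 -0.2]
turn for 335 [ -0.3  -0.2 179.8]
```

View pics/c10.png

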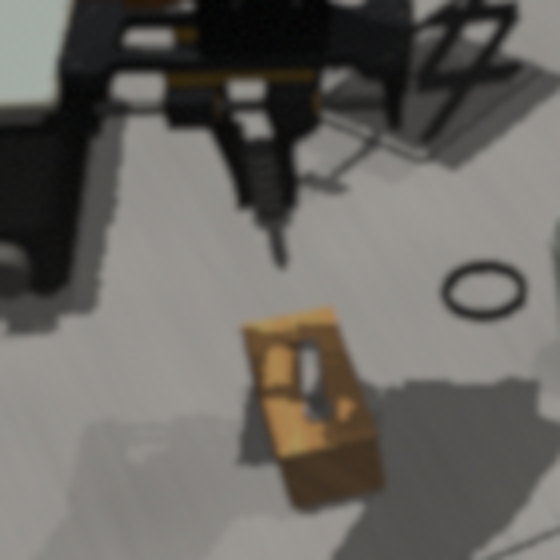

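The pin is held upright, with its tip at (282,265) in the crop, and the knock-out pin is undisturbed at (312,370). Moving over to the lugs.

```bash
python3 -m handwheel '[{"xyz":[0,-2,0],"angular":[0,0,-3]},{"xyz":[0,-3.5,0],"angular":[0,0,-4]},{"xyz":[0,-3.5,0],"angular":[0,0,-4]},{"xyz":[-0.2,-3.5,0],"angular":[0,0,-4]},{"xyz":[-0.2,-3.5,0],"angular":[0,0,-4]}]'; python3 -m handwheel '[{"xyz":[-0.2,-3.5,0],"angular":[0,0,-4]},{"xyz":[-0.2,-3.5,0],"angular":[0,0,-4]},{"xyz":[-0.2,-3.5,0],"angular":[0,0,-4]},{"xyz":[-0.2,-3.5,0],"angular":[0,0,-4]},{"xyz":[-0.2,-3,0],"angular":[0,0,-4]}]'; python3 - <<'E'
from h import *
show([.452,-.049,.145],109)
E
```

```text
time: 17.13
position: [0.4643, 0.192, 0.1525]
tool_rot: [-1.774, 0.71, 1.777]
ft_force: [0.6, -0.7, -0.1]
grip_width: 0.199
time: 17.55
position: [0.4477, 0.0122, 0.1462]
tool_rot: [-1.521, 0.972, 1.537]
ft_force: [0.9, -0.6, -0.2]
grip_width: 0.198
t 17.55 p [0.4477 0.0122 0.1462] xt [-0.01  0.   -1.  ] jaw 115.4 F [ 0.9 -0.6 -0.2] g 1.72 q [-0.56 -0.07  0.46  2.03  0.03  1.18  1.9 ]
shift cm [ 0.43 -6.12 -0.12]
turn for 109 [-0.  -0.6 -6.4]
turn for 289 [ 9.000e-01 -1.000e-01  1.736e+02]
```

```bash
python3 -m handwheel '[{"xyz":[0.2,-2.5,0.3],"angular":[0,-0.6,-3]},{"xyz":[0.1,-1.5,0],"angular":[0,0,-3]},{"xyz":[0,-0.8,0],"angular":[0,0,0]},{"xyz":[0,0,0],"angular":[0,0,0]}]'; python3 - <<'E'
from h import *
show([.452,-.049,.145],109)
E
```

```text
time: 17.88
position: [0.4466, -0.0452, 0.1458]
tool_rot: [-1.437, 1.045, 1.445]
ft_force: [-0.2, 0.1, -0.2]
grip_width: 0.194
t 17.88 p [ 0.4466 -0.0452  0.1458] xt [-0.006 -0.001 -1.   ] jaw 108.3 F [-0.2  0.1 -0.2] g 1.68 q [-0.5  -0.07  0.52  2.04  0.04  1.17  1.9 ]
shift cm [ 0.54 -0.38 -0.08]
turn for 109 [ 0.  -0.3  0.7]
turn for 289 [-5.000e-01 -1.000e-01 -1.793e+02]
```

```bash
python3 -m handwheel '[{"xyz":[0.6,-0.4,0],"angular":[0,-0.3,0.5]},{"xyz":[0.1,0,-0.5],"angular":[0,0,0]},{"xyz":[0,0,-0.5],"angular":[0,0,0]},{"xyz":[0,0,0],"angular":[0,0,0]}]'; python3 - <<'E'
from h import *
show([.452,-.049,.145],109)
from bench import *
s=get_image("side")["pixels"];t=get_image("top")["pixels"]
cv2.imwrite("pics/b11.png",cv2.resize(s[160:280,180:300],None,fx=5,fy=5,interpolation=cv2.INTER_CUBIC))
cv2.imwrite("pics/a11.png",cv2.resize(t[180:300,225:345],None,fx=4,fy=4,interpolation=cv2.INTER_CUBIC))
E
```

```text
time: 18.22
position: [0.4547, -0.0446, 0.1336]
tool_rot: [-1.452, 1.031, 1.455]
ft_force: [-0.4, -0.6, -1.2]
grip_width: 0.196
t 18.22 p [ 0.4547 -0.0446  0.1336] xt [-0.002  0.    -1.   ] jaw 109.4 F [-0.4 -0.6 -1.2] g 1.7 q [-0.5  -0.04  0.53  2.04  0.02  1.14  1.93]
shift cm [-0.27 -0.44  1.14]
turn for 109 [-0.  -0.1 -0.4]
turn for 289 [  0.2  -0.  179.6]
```

View pics/b11.png

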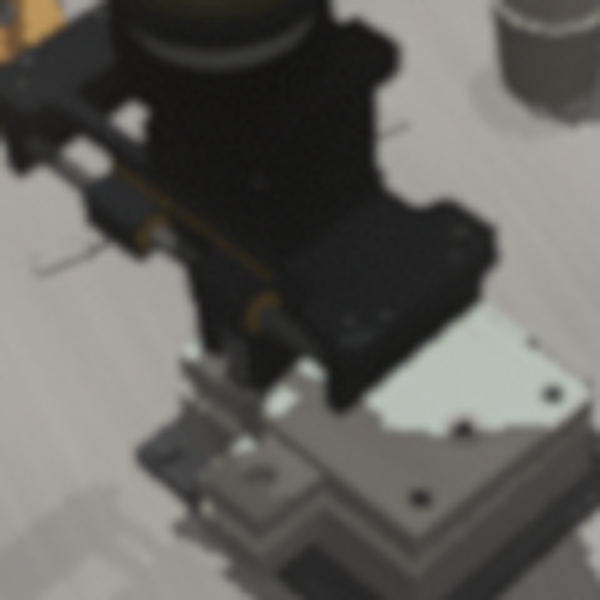

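View pics/a11.png

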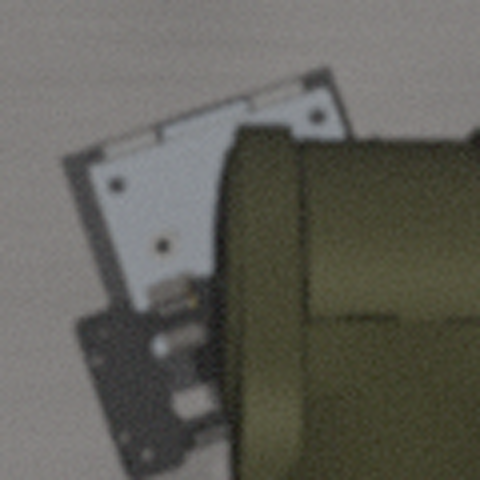

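```bash
python3 - <<'E'
from h import *
from bench import *
show([.452,-.049,.145],109)
s=get_image("side")["pixels"]
cv2.imwrite("pics/side12.png",s)
c=cv2.convertScaleAbs(s[220:270,205:265],alpha=2.2,beta=-20)
b=cv2.resize(c,None,fx=10,fy=10,interpolation=cv2.INTER_CUBIC)
for P,col in(([.4547,-.0446,.1336],(0,0,255)),([.4547,-.0446,.1336-.051],(0,255,0)),([.452,-.049,.064],(255,0,0))):
    u=((proj("side",P)[0]-[205,220])*10+5).astype(int);cv2.circle(b,tuple(int(v) for v in u),6,col,1)
cv2.imwrite("pics/b12.png",b)
E
```

```text
t 18.32 p [ 0.4549 -0.0446  0.1343] xt [-0.002  0.    -1.   ] jaw 109.3 F [ 0.4 -0.6 -0.9] g 1.72 q [-0.5  -0.04  0.53  2.04  0.02  1.14  1.93]
shift cm [-0.29 -0.44  1.07]
turn for 109 [-0.  -0.1 -0.3]
turn for 289 [ 1.000e-01 -0.000e+00  1.797e+02]
```

View pics/b12.png

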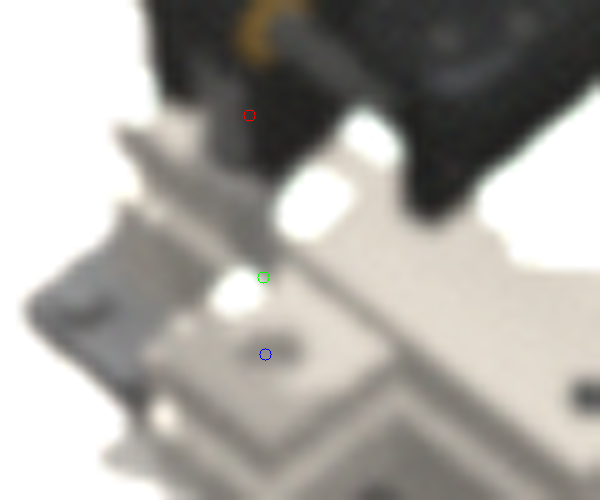

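```bash
python3 - <<'E'
from h import *
s=cv2.imread("pics/side12.png")[210:270,205:265].astype(np.float32)
g=np.clip((s-20)/110,0,1)**.6*255
b=cv2.resize(g.astype(np.uint8),None,fx=10,fy=10,interpolation=cv2.INTER_LANCZOS4)
cv2.imwrite("pics/b13.png",b)
E
```

```text
(no output)
```

View pics/b13.png

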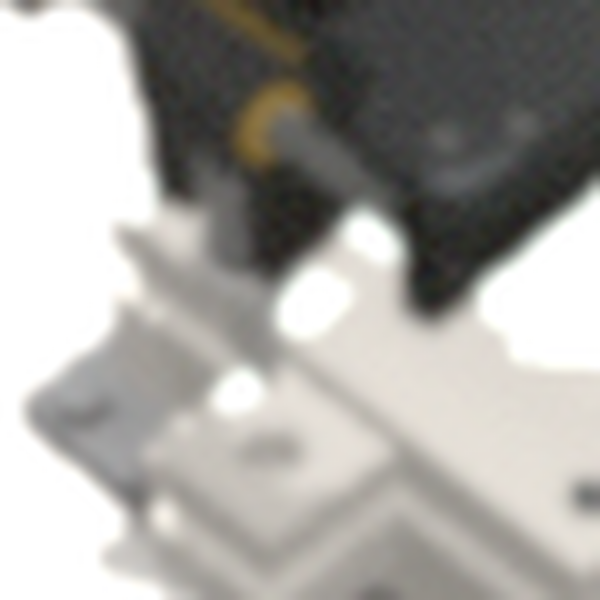

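The top view is blocked by the arm. In the side view the hole sits at crop (268,450), within 1 px of its predicted spot, and the projected pin tip is just above it. I'll centre over the hole and lower slowly while watching the force.

```bash
python3 -m handwheel '[{"xyz":[-0.3,-0.4,0],"angular":[0,0,-0.3]},{"xyz":[0,0,0],"angular":[0,0,0]},{"xyz":[0,0,0],"angular":[0,0,0]}]'; python3 - <<'E'
from h import *
show([.452,-.049,.115],109)
E
```

```text
time: 18.62
position: [0.4519, -0.0485, 0.1348]
tool_rot: [-1.45, 1.033, 1.451]
ft_force: [0.3, 0.1, -0.8]
grip_width: 0.195
t 18.62 p [ 0.4519 -0.0485  0.1348] xt [-0.001  0.    -1.   ] jaw 109.1 F [ 0.3  0.1 -0.8] g 1.7 q [-0.49 -0.05  0.53  2.04  0.03  1.14  1.93]
shift cm [ 0.01 -0.05 -1.98]
turn for 109 [-0.  -0.  -0.1]
turn for 289 [ 1.000e-01 -0.000e+00  1.799e+02]
```

```bash
python3 -m handwheel '[{"xyz":[0,0,-0.8],"angular":[0,0,0]},{"xyz":[0,0,-0.6],"angular":[0,0,0]},{"xyz":[0,0,-0.4],"angular":[0,0,0]},{"xyz":[0,0,0],"angular":[0,0,0]}]'; python3 - <<'E'
from h import *
show([.452,-.049,.115],109)
E
```

```text
time: 18.95
position: [0.452, -0.0486, 0.1154]
tool_rot: [-1.45, 1.032, 1.45]
ft_force: [0.5, -1.0, 0.1]
grip_width: 0.194
t 18.95 p [ 0.452  -0.0486  0.1154] xt [ 0.001  0.001 -1.   ] jaw 109.1 F [ 0.5 -1.   0.1] g 1.69 q [-0.49 -0.03  0.54  2.07  0.02  1.1   1.94]
shift cm [-0.   -0.04 -0.04]
turn for 109 [-0.1  0.  -0.1]
turn for 289 [-1.000e-01 -1.000e-01  1.799e+02]
```

Tip at the mouth, no contact yet. I'll continue in small steps.

```bash
python3 -m handwheel '[{"xyz":[0,0,-0.4],"angular":[0,0,0]},{"xyz":[0,0,-0.4],"angular":[0,0,0]},{"xyz":[0,0,0],"angular":[0,0,0]}]'; python3 - <<'E'
from h import *
show([.452,-.049,.105],109)
from bench import *
s=get_image("side")["pixels"][210:270,205:265].astype(np.float32)
g=np.clip((s-20)/110,0,1)**.6*255
cv2.imwrite("pics/b14.png",cv2.resize(g.astype(np.uint8),None,fx=8,fy=8,interpolation=cv2.INTER_LANCZOS4))
E
```

```text
time: 19.2
position: [0.4523, -0.0487, 0.1064]
tool_rot: [-1.45, 1.032, 1.449]
ft_force: [0.9, -0.9, -1.5]
grip_width: 0.194
t 19.2 p [ 0.4523 -0.0487  0.1064] xt [ 0.001  0.001 -1.   ] jaw 109.1 F [ 0.9 -0.9 -1.5] g 1.68 q [-0.49 -0.02  0.54  2.08  0.01  1.08  1.95]
shift cm [-0.03 -0.03 -0.14]
turn for 109 [-0.   0.1 -0.1]
turn for 289 [-1.000e-01 -1.000e-01  1.799e+02]
```

View pics/b14.png

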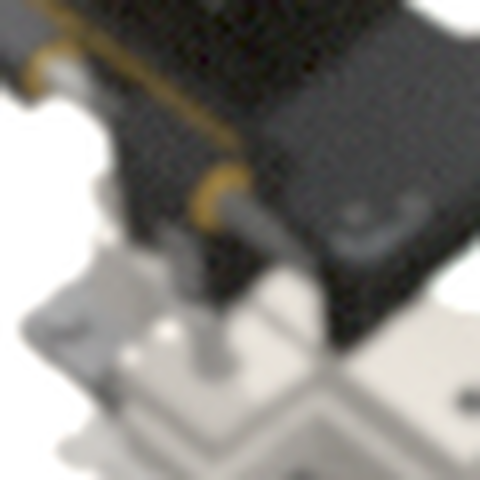

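The shank is entering the upper hole at crop (213,360), with the tip about 8 mm below the mouth and no resistance. Continuing.

```bash
python3 -m handwheel '[{"xyz":[0,0,-0.5],"angular":[0,0,0]},{"xyz":[0,0,-0.4],"angular":[0,0,0]},{"xyz":[0,0,-0.3],"angular":[0,0,0]}]' - 60; python3 - <<'E'
from h import *
show([.452,-.049,.095],109)
E
```

```text
time: 19.5
position: [0.4528, -0.0486, 0.0943]
tool_rot: [-1.45, 1.031, 1.449]
ft_force: [0.7, -0.0, -1.4]
grip_width: 0.194
t 19.5 p [ 0.4528 -0.0486  0.0943] xt [ 0.002  0.001 -1.   ] jaw 109.1 F [ 0.7 -0.  -1.4] g 1.69 q [-0.49  0.    0.54  2.09 -0.    1.05  1.96]
shift cm [-0.08 -0.04  0.07]
turn for 109 [-0.1  0.1 -0.1]
turn for 289 [-2.000e-01 -1.000e-01  1.799e+02]
```

```bash
python3 -m handwheel '[{"xyz":[-0.05,0,-0.3],"angular":[0,0,0]},{"xyz":[0,0,-0.3],"angular":[0,0,0]},{"xyz":[0,0,-0.3],"angular":[0,0,0]}]'; python3 - <<'E'
from h import *
show([.452,-.049,.085],109)
E
```

```text
time: 19.75
position: [0.4524, -0.0486, 0.0843]
tool_rot: [-1.451, 1.031, 1.448]
ft_force: [0.0, 0.2, -0.7]
grip_width: 0.195
t 19.75 p [ 0.4524 -0.0486  0.0843] xt [ 0.002  0.001 -1.   ] jaw 109.1 F [ 0.   0.2 -0.7] g 1.7 q [-0.48  0.01  0.54  2.1  -0.01  1.03  1.97]
shift cm [-0.04 -0.04  0.07]
turn for 109 [-0.1  0.1 -0.1]
turn for 289 [-2.000e-01 -1.000e-01  1.799e+02]
```

```bash
python3 -m handwheel '[{"xyz":[0,0,-0.3],"angular":[0,0,0]},{"xyz":[0,0,-0.3],"angular":[0,0,0]},{"xyz":[0,0,-0.3],"angular":[0,0,0]}]'; python3 - <<'E'
from h import *
show([.452,-.049,.0708],109)
E
```

```text
time: 20.0
position: [0.4523, -0.0486, 0.0754]
tool_rot: [-1.45, 1.031, 1.449]
ft_force: [-4.5, -1.0, 9.8]
grip_width: 0.19
t 20.0 p [ 0.4523 -0.0486  0.0754] xt [ 0.001  0.001 -1.   ] jaw 109.1 F [-4.5 -1.   9.8] g 1.65 q [-0.48  0.03  0.54  2.11 -0.02  1.01  1.98]
shift cm [-0.03 -0.04 -0.46]
turn for 109 [-0.1  0.1 -0.1]
turn for 289 [-1.000e-01 -1.000e-01  1.799e+02]
```

```bash
python3 -m handwheel '[{"xyz":[0,0,-0.3],"angular":[0,0,0]},{"xyz":[0,0,-0.3],"angular":[0,0,0]},{"xyz":[0,0,-0.3],"angular":[0,0,0]}]'; python3 - <<'E'
from h import *
show([.452,-.049,.0708],109)
E
```

```text
time: 20.25
position: [0.452, -0.0489, 0.0703]
tool_rot: [-1.446, 1.032, 1.453]
ft_force: [-13.5, -0.2, 39.1]
grip_width: 0.192
t 20.25 p [ 0.452  -0.0489  0.0703] xt [-0.002  0.003 -1.   ] jaw 109.1 F [-13.5  -0.2  39.1] g 1.67 q [-0.48  0.04  0.55  2.11 -0.03  1.    1.98]
shift cm [ 0.   -0.01  0.05]
turn for 109 [-0.2 -0.1 -0.1]
turn for 289 [  0.2  -0.3 179.9]
```

```bash
python3 -m handwheel '[{"xyz":[-0.05,0,-0.18],"angular":[0,0,0]},{"xyz":[-0.05,0,-0.18],"angular":[0,0,0]}]'; python3 - <<'E'
from h import *
from bench import *
show([.452,-.049,.0708],109)
s=get_image("side")["pixels"];cv2.imwrite("pics/side15.png",s)
t=get_image("top")["pixels"];cv2.imwrite("pics/top15.png",t)
show()
g=np.clip((s[210:300,190:290].astype(np.float32)-20)/110,0,1)**.6*255
cv2.imwrite("pics/b15.png",cv2.resize(g.astype(np.uint8),None,fx=6,fy=6,interpolation=cv2.INTER_LANCZOS4))
E
```

```text
time: 20.42
position: [0.4518, -0.0489, 0.0706]
tool_rot: [-1.444, 1.03, 1.454]
ft_force: [-4.0, 0.2, 12.6]
grip_width: 0.197
t 20.42 p [ 0.4518 -0.0489  0.0706] xt [-0.003  0.005 -1.   ] jaw 109.0 F [-4.   0.2 12.6] g 1.71 q [-0.48  0.04  0.55  2.11 -0.03  1.    1.99]
shift cm [ 0.02 -0.01  0.02]
turn for 109 [-0.3 -0.2 -0. ]
turn for 289 [  0.2  -0.5 180. ]
t 20.52 p [ 0.4518 -0.0489  0.0706] xt [-0.003  0.005 -1.   ] jaw 109.0 F [-5.4 -0.1 15.4] g 1.66 q [-0.48  0.04  0.55  2.11 -0.03  1.    1.99]
```

View pics/b15.png

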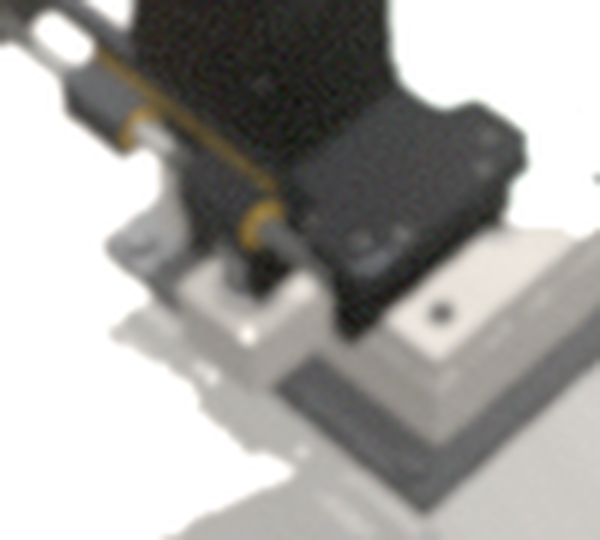

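View pics/top15.png

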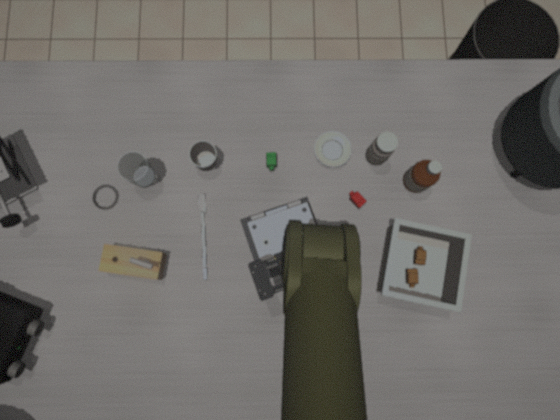

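The mould looks fully shut, with no gap left between the halves and the collar down on the lug at crop (240,280). Both lumps are in the tub at (420,256) and (412,277), and the bystanders are where they started. Holding force is only about 14 N, so I'll raise it for margin.

```bash
python3 -m handwheel '[{"xyz":[-0.03,0,-0.25],"angular":[0,0,0]},{"xyz":[-0.03,0,-0.25],"angular":[0,0,0]}]'; python3 - <<'E'
from h import *
from bench import *
show()
for i in range(4): get_image("side"); show()
E
```

```text
time: 20.68
position: [0.4519, -0.0489, 0.0705]
tool_rot: [-1.442, 1.029, 1.455]
ft_force: [-9.7, 0.2, 24.0]
grip_width: 0.19
t 20.68 p [ 0.4519 -0.0489  0.0705] xt [-0.004  0.008 -1.   ] jaw 109.0 F [-9.7  0.2 24. ] g 1.66 q [-0.48  0.04  0.55  2.11 -0.03  1.    1.99]
t 20.73 p [ 0.4519 -0.0489  0.0705] xt [-0.004  0.008 -1.   ] jaw 109.0 F [-9.4  0.2 22.9] g 1.66 q [-0.48  0.04  0.55  2.11 -0.03  1.    1.99]
t 20.78 p [ 0.4519 -0.0489  0.0705] xt [-0.004  0.008 -1.   ] jaw 109.0 F [-8.4  0.6 21.9] g 1.68 q [-0.48  0.04  0.55  2.11 -0.03  1.    1.99]
t 20.83 p [ 0.4519 -0.0489  0.0705] xt [-0.004  0.008 -1.   ] jaw 109.0 F [-8.6  0.4 23.7] g 1.66 q [-0.48  0.04  0.55  2.11 -0.03  1.    1.99]
t 20.88 p [ 0.4519 -0.0489  0.0705] xt [-0.004  0.008 -1.   ] jaw 109.0 F [-9.1  0.9 23.1] g 1.68 q [-0.48  0.04  0.55  2.11 -0.03  1.    1.99]
```

```bash
python3 -c "
from bench import *
print(close_job())
from h import show
show()"
```

```text
the job is handed in; nothing more can be done
None
the job is handed in; nothing more can be done
```

I finished the job and handed it in at about 20.9 s. The robot is still gripping the pin and pressing down. No verdict was reported, and no state could be read after the hand-in.

**What I did:** I put both lumps in the tub and swung the upper half shut with closed fingers. I then took the plain-grip pin from the rack and pushed it through both lugs.

**Last checks before handing in:**
- **Pin home:** the tool stopped at z = 0.0705 m, which puts the tip about 24 mm below the lower hole's mouth. That is the depth expected with the collar seated. The height changed by only about 0.2 mm between 23 N and 39 N, so it is against a hard stop.
- **Mould shut:** the last side picture shows no gap between the halves. The lug angle itself was not measured.
- **Pressing force:** a steady 22–24 N down on the pin, against the 12–13 N needed to keep the halves shut.
- **Everything else:** the last top picture shows both lumps in the tub and the bystanders in place, judged by eye.

**Disagreements:**
- The two cameras differed by about 3 mm in x, so I used the mean, and the pin went in without resistance.
- A sideways force of about 9 N remained at the tool while pressing, and pressing briefly reached 39 N before I eased it off.

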